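Clear the cold plate and hang up the ear defenders

ROBOT

A 6-joint arm with a two-finger parallel gripper is mounted at the origin on the work surface. World frame = base frame: x ahead of the robot, y to its left, z up, the work surface at z = 0. Lengths are in m, angles in degrees, forces in N, time in s.
With the tool pointing down it reaches from about 0.3 to 0.75 m from the base axis. Payload 8.5 kg.
Tool frame: the origin (TCP) lies at the very end of the fingers, on their centre line; the grasp point (between the pads) lies 19 mm behind it (env.grip_depth is the z of the grasp point in the tool frame, in m); z points along the fingers, y is the direction in which the jaws open and shut (so a half turn about z gives the same grasp; the last joint's range is limited). The gripper opens to 85 mm and grips with 20 to 120 N. Pads are 22 mm wide; open, the fingers measure 114 mm over their backs; the gripper's body (76 mm by 85 mm) begins 54 mm behind the grasp point. The pads swing forward as they close: fully open they stand 13 mm farther back than shut.
Start: joints at [58.883, 21.807, 74.336, -0, 83.858, -12.336], TCP at [0.177, 0.521, 0.231] pointing down, gripper open.
Joint ranges: [-178.18, 178.18], [-50.72, 133.34], [12.68, 142.11], [-81.47, 261.47], [9.98, 163.14], [-165.26, 165.26]. Speed limits (degrees/s): [136.94, 136.94, 180, 180, 180, 180].

INTERFACE

Orientations are given as a 3x3 rotation matrix whose columns are the frame's x, y, z axes.
In Python, from rig import env gives the robot as it stands.
- The arm moves only by the tool apply_moves, never from a script. Its argument "plan" is a list of rows, each an object of numbers: "tx", "ty", "tz": the shift along the world's x, y, z in mm; "rx", "ry", "rz": the turn, a rotation vector about the world's x, y, z in rad; "jaw": the opening, from -1 (shut) to 1 (fully open). A call has 1 to 12 rows; each row is the pose to reach, as a shift and turn from the pose measured when the call began; what a row does not reach only later rows make up. A row lasts 1/10 s, in which the tool goes at most 50 mm and 8.59 degrees, less where a joint would pass 70% of its speed; a pose out of reach is approached as far as the arm can. A call with a gripper value outside its range is refused whole. The fingers move at their own pace and stop on an object; "grip_force" is the grip in N (left out, the last holds). Time passes only in rows, so rows that repeat a pose let the fingers close. It gives the time, the measured TCP pose, the force and the opening at its end, in the units of the state.
- env.observe(): the state, without advancing time (a new reading comes with each control period).
- env.get_image(name): name is "side" or "top" or "wrist"; returns a dict with "image" (400x640x3 uint8, red, green, blue), "intrinsics" (3x3 intrinsics, pixels), "k1" (the pictures are not rectified: a ray, as slopes to the right and down, at radius r is drawn at 1 + k1 r^2 times it, then the intrinsics apply), "world_from_camera" (4x4, takes a point from camera to world coordinates). Camera axes: x right, y up, looking along -z (the intrinsics and any distortion apply to the point x, -y, -z); pixel columns grow to the right and rows downward; lengths in m; the calibration is good to about 2 mm. A picture is of the moment at which its call begins. There is no depth.
- env.close_job(): hands the job in, once; it reports no verdict.
The state is a dict: "time_s": time; "q": joint angles; "qvel": joint speeds; "joint_efforts": joint torques, N m; "position": TCP position; "tool_rot": TCP orientation; "ft_force": force on the tool from outside, world axes, zero at the start; "wrist_torque": the same for the moment, N m; "grip_width": finger opening in m.
Only numpy, scipy, OpenCV 4.12 (cv2) and the standard library are available. Lean on these libraries where they do the work, as an engineer would, in place of code of your own. Each camera call takes 0.05 s, during which the arm holds its last target.

TASK

Clear the cold plate for the next user: first take the ear defenders that stand on it and hang them over the bar of the rail, one cup on each side, hanging freely and clear of the pair already there. Then, with the scraper block and without touching the wax with the gripper, push all three wax offcuts off the plate into the trough along its edge, and stand the scraper back on its mat. Do not knock over or shift anything else, nor tip the ear defenders over.

Things in the scene. Friction and masses are not known exactly. Their poses are not given: they have to be found in the camera images.
- plate: Fixed cold plate, dark steel top 240 (x) x 250 (y) mm, 40 mm above the bench. Origin: underside, centre of the plate. Along its -x edge (towards the robot) runs a sunken open trough, 250 mm long: from 120 to 195 mm on the -x side of the origin, floor at 6 mm height, 4 mm outer walls 36 mm high. Stands left or right of the robot, the rail on the other side.
- rail: Fixed steel rail: a round bar of 16 mm diameter along its own y, axis 180 mm above the bench, on two 16 mm square posts at y = -170 and +170 mm that end at 191 mm height, each on a foot 120 (x) x 45 (y) x 8 mm. Origin: on the bench under the middle of the bar.
- defenders: Loose ear defenders standing on the cold plate, 0.15 to 0.3 kg: two cups joined by a black arch, 150 mm along x; cups 60 mm along y, 70 mm tall, gap between them 76 mm. On the crown a rubber pad 50 (x) x 30 (y) mm, from 141 to 165 mm above the underside, to pinch across y; the 26 mm wide band runs at its foot. Origin: centre of the underside, between the cups; z up.
- defenders_arch (a point): On the loose ear defenders: middle of the underside of the arch, 141 mm above the underside of the cups, which lies on top of the bar when they hang (about 188 mm above the bench).
- hung_defenders: The other, identical ear defenders, loose, already hanging on the bar somewhere along it, arch across the bar (own y along the bar, 60 mm taken). Origin as for the first pair; it hangs about 47 mm above the bench. Leave it alone.
- scraper: Loose scraper block, about 0.18 kg, standing on its mat: white foot 130 (x) x 30 (y) x 22 mm tall with square edges, and on it a grey grip 90 (x) x 26 (y) mm with upright sides, from 21 to 65 mm height. Origin: centre of the underside; z up.
- mat: Fixed black rubber mat on the bench, 170 (x) x 80 (y) x 3 mm, the scraper's place. Origin: centre of the underside.
- wax1: Loose wax offcut on the cold plate, cream-white, 42 x 24 x 14 mm, 12 g. Origin: its centre.
- wax2: Loose wax offcut on the cold plate, cream-white, 36 x 28 x 14 mm, 12 g. Origin: its centre.
- wax3: Loose wax offcut on the cold plate, cream-white, 40 x 20 x 14 mm, 12 g. Origin: its centre.
- wash_bottle: Bystander, loose: white wash bottle with blue cap, 60 mm diameter, 150 mm tall. Origin: centre of the underside. Leave it alone.
- jar: Bystander, loose: squat amber jar, 60 mm diameter, 80 mm tall, standing in front of the rail. Origin: centre of the underside. Leave it alone.
- reagent_bottle: Bystander, loose: white bottle, 60 mm diameter, 130 mm tall, standing behind the rail. Origin: centre of the underside. Leave it alone.
- beaker: Bystander, loose: glass beaker, 70 mm diameter, 90 mm tall, standing behind the cold plate. Origin: centre of the underside. Leave it alone.
- dish: Bystander, loose: clear flat round dish, 86 mm diameter, 15 mm tall, lying under the bar of the rail. Origin: centre of the underside. Leave it alone.

How it is judged:
By the outcome, as a careful person would: the job done as asked, in the order asked, and still so for the second after the job is handed in, with the robot touching nothing.
It also fails if it takes over 72 s, if anything falls off the work surface, if the arm or the gripper's body presses on something with over 40 N, if the wrist force passes 120 N, or if a joint passes its speed limit or range.

## Working session

There is one attempt and no reset: what is moved stays moved. The work goes in short steps, Python scripts to look and compute and a tool call to move; the robot and the scene stay as the last step left them, time stands still between calls to the robot, and variables do not carry over. Pictures are saved under pics/ and viewed, and the job is handed in when it is done.

Besides the shell and the picture viewer there is one more tool, called after "Call:" by a JSON object that holds its "name" and its "arguments". apply_moves: Moves the arm, as the interface text tells. Its arguments: {"type":"object","properties":{"plan":{"type":"array","items":{"type":"object","properties":{"tx":{"type":"number"},"ty":{"type":"number"},"tz":{"type":"number"},"rx":{"type":"number"},"ry":{"type":"number"},"rz":{"type":"number"},"jaw":{"type":"number"}}}},"grip_force":{"type":"number"}},"required":["plan"]}

```bash
ls; mkdir -p pics; python3 - <<'E'
from rig import env
import cv2,numpy as np
print(env.observe())
for n in ["side","top","wrist"]:
    d=env.get_image(n); cv2.imwrite(f"pics/{n}0.png",d["image"][:,:,::-1])
    print(n,d["intrinsics"].tolist(),d["k1"],np.round(d["world_from_camera"],4).tolist())
E
```

```text
pics
{'time_s': 0.0, 'q': array([ 5.88826805e+01,  2.18418731e+01,  7.43829173e+01, -6.89515958e-04,
        8.38565701e+01, -1.23361400e+01]), 'qvel': array([ 0.03770163,  0.01708429,  0.02210408, -0.02184108, -0.12910526,
        0.04862494]), 'joint_efforts': array([ 5.28856890e-04, -4.48464382e+01, -2.31282467e+01, -8.03263129e-05,
        4.56021240e-03, -8.89391856e-06]), 'position': array([0.17693934, 0.52047351, 0.2307143 ]), 'tool_rot': array([[-9.46755378e-01,  3.21952993e-01, -7.23606485e-04],
       [ 3.21953674e-01,  9.46754635e-01, -1.22186962e-03],
       [ 2.91693212e-04, -1.38977940e-03, -9.99998992e-01]]), 'ft_force': array([-0.85776512, -0.27123333, -0.12872457]), 'wrist_torque': array([-0.02713037, -0.00117556,  0.04845452]), 'grip_width': 0.08568898018069264}
side [[431.99286503207543, 0.0, 314.4353179476247], [0.0, 431.99286503207543, 205.05854982105453], [0.0, 0.0, 1.0]] -0.03647397289948041 [[0.8117, 0.4194, -0.4064, 0.1859], [-0.5839, 0.5727, -0.5754, -0.5533], [-0.0086, 0.7044, 0.7098, 0.8176], [0.0, 0.0, 0.0, 1.0]]
top [[392.18133620250364, 0.0, 321.2551571586443], [0.0, 392.18133620250364, 196.91280392915127], [0.0, 0.0, 1.0]] -0.05195090379116771 [[0.0214, 0.9888, -0.1474, 0.4276], [-0.9997, 0.0199, -0.0112, 0.0012], [-0.0081, 0.1477, 0.989, 1.0962], [0.0, 0.0, 0.0, 1.0]]
wrist [[323.7770015887159, 0.0, 324.9907866045109], [0.0, 323.7770015887159, 198.03138031744808], [0.0, 0.0, 1.0]] -0.03182458329440878 [[0.3222, -0.9108, -0.2581, 0.1124], [0.9467, 0.3098, 0.0884, 0.5422], [-0.0006, -0.2728, 0.9621, 0.3739], [0.0, 0.0, 0.0, 1.0]]
```

View pics/side0.png

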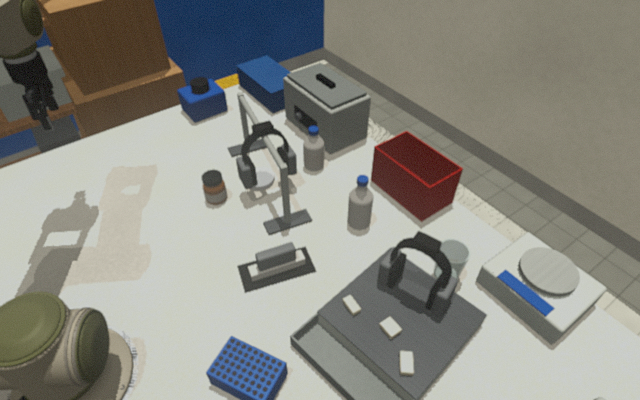

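View pics/top0.png

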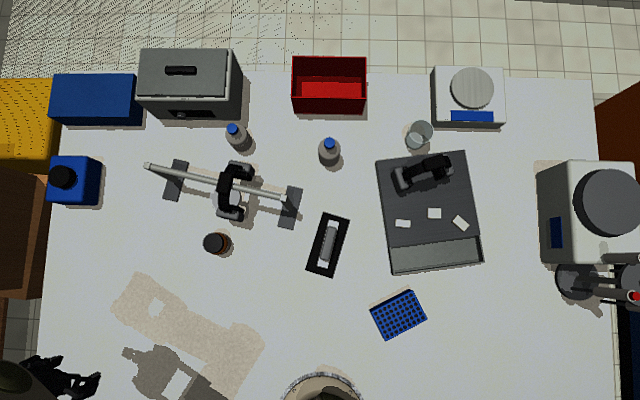

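View pics/wrist0.png

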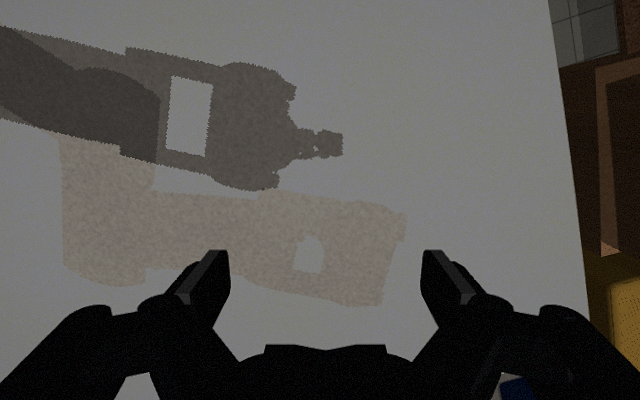

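The top view shows the plate at right (385-480, 150-270) with the defenders on it near (423,172) and the wax at (402,223), (434,213), (460,223). The rail is at left from (150,165) to (290,197), with the hung pair at (235,190). The scraper is at (328,245). I'll zoom in to measure.

```bash
cat > h.py <<'E'
import numpy as np, cv2, json
def ray(d,u,v):
    K=np.array(d["intrinsics"]);k=d["k1"]
    s=np.array([(u-K[0,2])/K[0,0],(v-K[1,2])/K[1,1]])
    p=s.copy()
    for _ in range(20): p=s/(1+k*(p@p))
    T=np.array(d["world_from_camera"])
    return T[:3,3], T[:3,:3]@np.array([p[0],-p[1],-1.])
def onz(d,u,v,z):
    o,r=ray(d,u,v); return o+r*(z-o[2])/r[2]
def proj(d,P):
    T=np.array(d["world_from_camera"]);c=T[:3,:3].T@(np.array(P)-T[:3,3])
    p=np.array([c[0],-c[1]])/-c[2]; p=p*(1+d["k1"]*(p@p)); K=d["intrinsics"]
    return np.array([K[0][0]*p[0]+K[0][2],K[1][1]*p[1]+K[1][2]])
def crop(d,name,u0,v0,u1,v1,s):
    im=d["image"][v0:v1,u0:u1,::-1]
    im=cv2.resize(im,None,fx=s,fy=s,interpolation=cv2.INTER_CUBIC)
    for u in range((u0//10+1)*10,u1,10): cv2.putText(im,str(u),((u-u0)*s,8),0,.3,(0,0,255),1); cv2.line(im,((u-u0)*s,0),((u-u0)*s,3),(0,0,255))
    for v in range((v0//10+1)*10,v1,10): cv2.putText(im,str(v),(0,(v-v0)*s),0,.3,(0,0,255),1)
    cv2.imwrite("pics/"+name,im)
E
python3 - <<'E'
import pickle
from rig import env
from h import *
D={n:env.get_image(n) for n in ["side","top"]}
pickle.dump(D,open("D0.pkl","wb"))
t=D["top"]
crop(t,"t_plate.png",370,110,500,280,3)
crop(t,"t_rail.png",135,115,310,265,4)
crop(D["side"],"s_plate.png",285,225,495,400,3)
crop(D["side"],"s_rail.png",180,80,360,290,3)
E
```

```text
(no output)
```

View pics/t_plate.png

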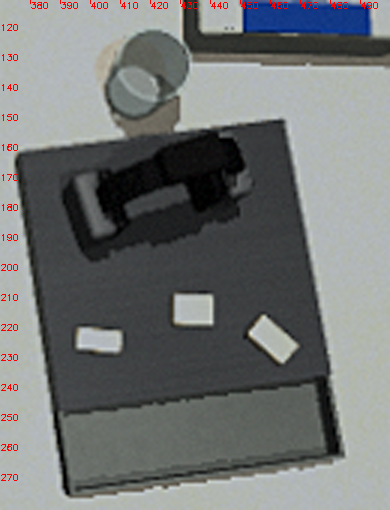

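View pics/t_rail.png

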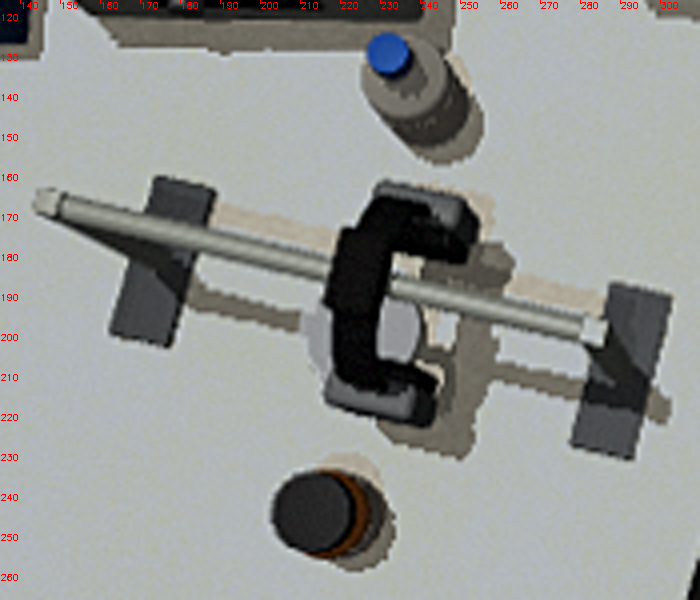

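View pics/s_plate.png

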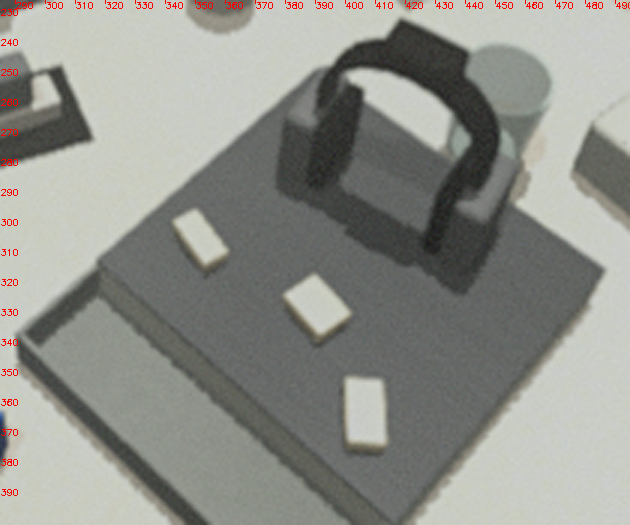

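View pics/s_rail.png

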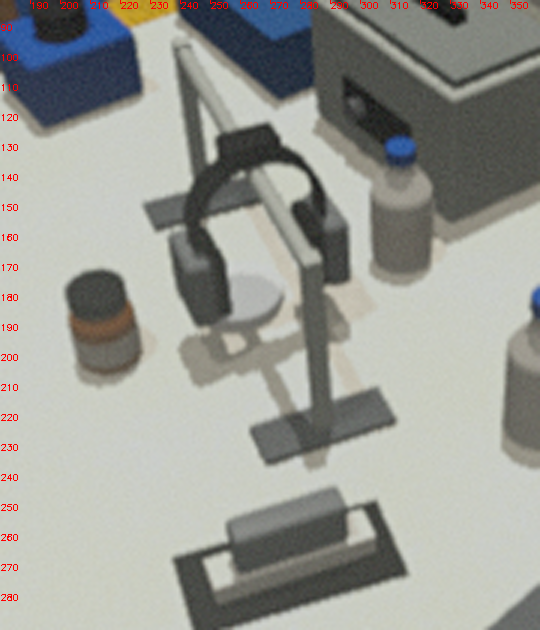

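```bash
python3 - <<'E'
import pickle
from h import *
D=pickle.load(open("D0.pkl","rb"));t,s=D["top"],D["side"]
def P(d,l,z,name):
    r=[onz(d,u,v,z)[:2] for u,v in l]; print(name,np.round(np.array(r)*1000).tolist()); return np.array(r)
P(t,[(375.5,162),(464,150.3),(479,235),(391,246.5)],.04,"plate top corners t")
P(s,[(318,312),(391,248.5),(486,315),(421,398)],.04,"plate side")
P(t,[(146,167),(283.5,197.5)],.191,"posts t"); P(s,[(240.5,95.5),(284,167)],.191,"posts s")
P(t,[(401,224),(434,213),(460.5,223)],.054,"wax t")
P(s,[(351,304),(390,326),(406,361)],.054,"wax s")
# feet
P(t,[(175,160),(188,163),(176,202),(163,198)],.008,"footL t")
P(t,[(291,186),(302,189),(293,230),(277,226)],.008,"footR t")
P(s,[(404,231),(417,237),(441,243)],.205,"pad s (left top,..)")
P(t,[(423,170),(430,155),(450,152),(451,167)],.2,"pad t")
E
python3 - <<'E'
import pickle
import sys; sys.path.insert(0,'.')
from h import *
import os; os.chdir('.')
D=pickle.load(open("D0.pkl","rb"))
def cc(d,n,u0,v0,u1,v1,s,gain):
    e=dict(d); e["image"]=np.clip(d["image"].astype(float)*gain,0,255).astype(np.uint8); crop(e,n,u0,v0,u1,v1,s)
cc(D["top"],"t_def.png",385,140,465,205,8,4)
cc(D["side"],"s_def.png",370,222,465,330,7,3)
cc(D["top"],"t_hung.png",205,150,265,230,8,4)
cc(D["top"],"t_scr.png",300,205,355,285,8,2)
cc(D["side"],"s_scr.png",232,238,322,292,8,2)
E
```

```text
plate top corners t [[686.0, -135.0], [724.0, -382.0], [490.0, -415.0], [455.0, -176.0]]
plate side [[457.0, -177.0], [691.0, -142.0], [728.0, -384.0], [503.0, -424.0]]
posts t [[627.0, 433.0], [559.0, 100.0]]
posts s [[628.0, 420.0], [560.0, 93.0]]
wax t [[514.0, -201.0], [546.0, -290.0], [520.0, -360.0]]
wax s [[518.0, -208.0], [548.0, -291.0], [523.0, -362.0]]
footL t [[689.0, 437.0], [681.0, 398.0], [567.0, 424.0], [578.0, 463.0]]
footR t [[619.0, 99.0], [611.0, 68.0], [496.0, 90.0], [506.0, 135.0]]
pad s (left top,..) [[633.0, -212.0], [642.0, -237.0], [667.0, -274.0]]
pad t [[630.0, -225.0], [666.0, -242.0], [674.0, -290.0], [638.0, -291.0]]
```

View pics/t_def.png

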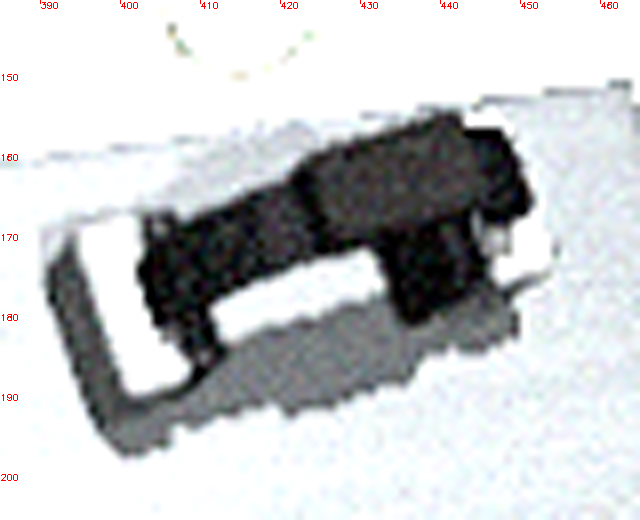

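View pics/s_def.png

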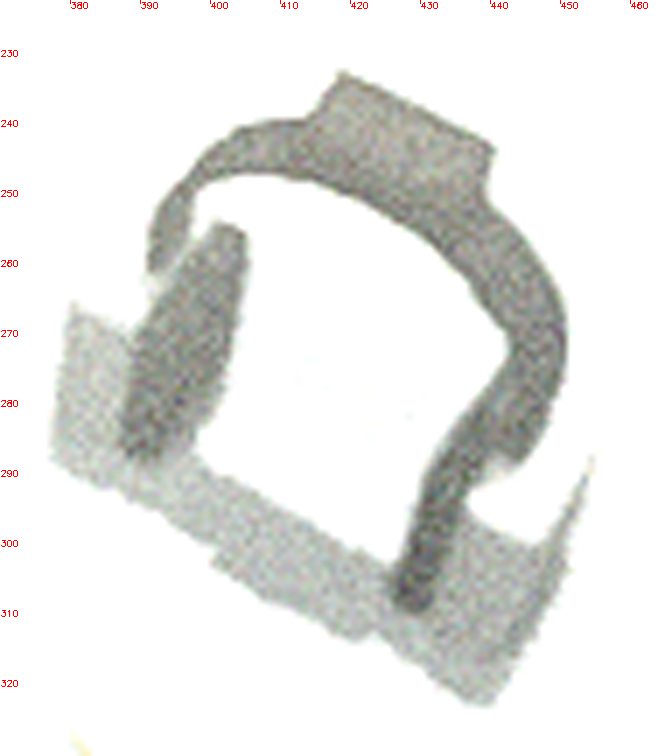

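View pics/t_hung.png

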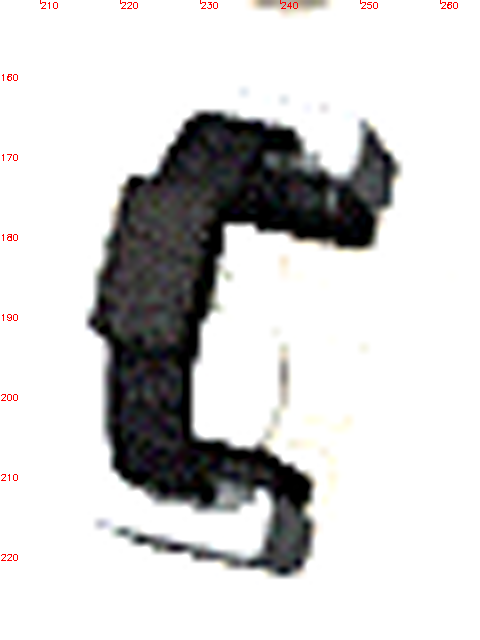

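View pics/t_scr.png

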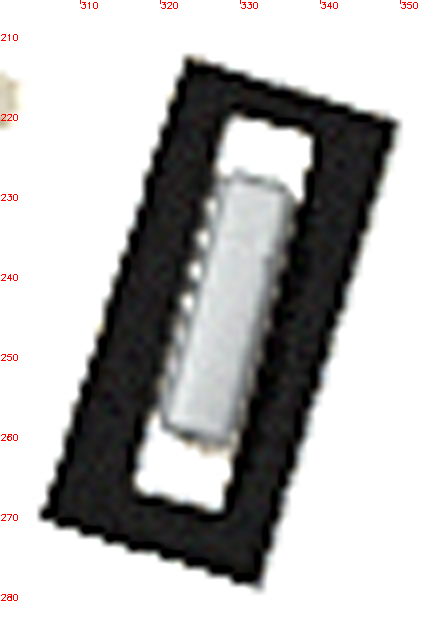

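View pics/s_scr.png

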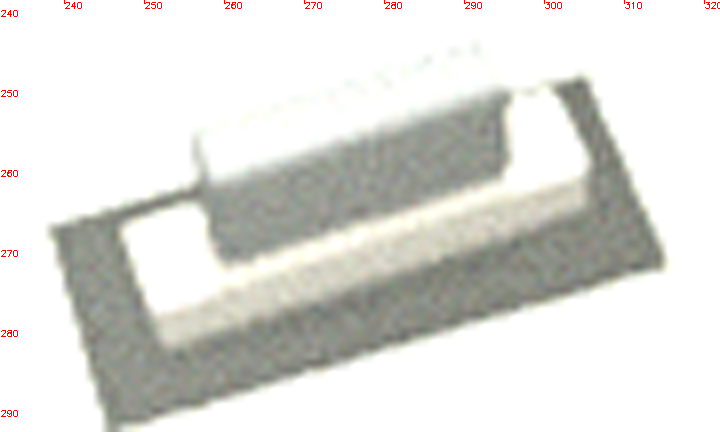

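```bash
python3 - <<'E'
import pickle
from h import *
D=pickle.load(open("D0.pkl","rb"));t,s=D["top"],D["side"]
def P(d,l,z,name):
    r=[onz(d,u,v,z)[:2] for u,v in l]; print(name,np.round(np.array(r)*1000).tolist()); return np.array(r)
P(t,[(422.1,159.4),(441.9,153.75)],.205,"pad far t")
P(s,[(419.3,232),(440.6,243.1)],.205,"pad far s")
P(t,[(400.6-5.5,169),(394.5,168),(401,189.5),(408.5,186.5),(402,167)],.11,"left cup top t")
P(t,[(455,176)],.11,"right cup far corner")
P(s,[(380.5,265.5)],.11,"left cup top corner s")
P(s,[(377,287.5),(439,323),(443.5,321)],.04,"cup bottom s")
# hung z: pad top .047+.165=.212
P(t,[(220.5,173),(216,191)],.212,"hung pad left edge")
P(t,[(229,193.5),(232,178)],.188,"hung arch right edge")
# scraper
P(t,[(326.5,219.5),(338,222),(329,269.5),(316.5,266.5)],.025,"foot t")
P(t,[(327.5,227.5),(336,229.5),(328,260.5),(320,258)],.068,"grip t")
P(t,[(322.5,212.5),(349,220),(331.5,278.5),(304.5,269.5)],.003,"mat t")
P(s,[(247,266.5),(251.5,278),(304,260.5),(299,249)],.025,"foot s")
P(s,[(238.5,266.5),(304,248),(314,271),(246,292)],.003,"mat s")
# bystanders bottle etc
P(t,[(214,244)],.08,"jar lid"); P(s,[(213,195)],.0,"jar base")
P(t,[(232,128)],.13,"reagent cap t");P(s,[(313,169)],0,"reag base s")
P(t,[(330,143)],.15,"wash cap t");P(s,[(360,226)],0,"wash base s")
P(t,[(422,132)],.09,"beaker rim t"); P(t,[(414,141)],0,"beaker base")
E
```

```text
pad far t [[654.0, -222.0], [668.0, -269.0]]
pad far s [[654.0, -231.0], [666.0, -274.0]]
left cup top t [[651.0, -176.0], [654.0, -174.0], [598.0, -191.0], [606.0, -210.0], [657.0, -194.0]]
right cup far corner [[636.0, -330.0]]
left cup top corner s [[598.0, -199.0]]
cup bottom s [[594.0, -203.0], [638.0, -340.0], [649.0, -342.0]]
hung pad left edge [[611.0, 245.0], [568.0, 253.0]]
hung arch right edge [[567.0, 229.0], [604.0, 224.0]]
foot t [[525.0, -2.0], [519.0, -34.0], [390.0, -12.0], [397.0, 22.0]]
grip t [[500.0, -5.0], [495.0, -28.0], [415.0, -8.0], [421.0, 13.0]]
mat t [[547.0, 9.0], [527.0, -65.0], [365.0, -19.0], [388.0, 55.0]]
foot s [[401.0, 20.0], [394.0, -13.0], [516.0, -42.0], [525.0, -7.0]]
mat s [[391.0, 48.0], [546.0, 3.0], [526.0, -66.0], [371.0, -24.0]]
jar lid [[450.0, 288.0]]
jar base [[452.0, 305.0]]
reagent cap t [[746.0, 246.0]]
reag base s [[737.0, 232.0]]
wash cap t [[705.0, -7.0]]
wash base s [[704.0, -20.0]]
beaker rim t [[758.0, -252.0]]
beaker base [[760.0, -251.0]]
```

Call:
{"name": "apply_moves", "arguments": {"plan": [{"tx":469,"ty":-775,"tz":80,"rz":-0.963,"jaw":1},{"tx":469,"ty":-775,"tz":80,"rz":-0.963,"jaw":1},{"tx":469,"ty":-775,"tz":80,"rz":-0.963,"jaw":1},{"tx":469,"ty":-775,"tz":80,"rz":-0.963,"jaw":1},{"tx":469,"ty":-775,"tz":80,"rz":-0.963,"jaw":1},{"tx":469,"ty":-775,"tz":80,"rz":-0.963,"jaw":1},{"tx":469,"ty":-775,"tz":80,"rz":-0.963,"jaw":1},{"tx":469,"ty":-775,"tz":80,"rz":-0.963,"jaw":1},{"tx":469,"ty":-775,"tz":80,"rz":-0.963,"jaw":1},{"tx":469,"ty":-775,"tz":80,"rz":-0.963,"jaw":1},{"tx":469,"ty":-775,"tz":80,"rz":-0.963,"jaw":1},{"tx":469,"ty":-775,"tz":80,"rz":-0.963,"jaw":1}], "grip_force": 60}}

```text
validation failed for argument at $.pl...
```

Call:
{"name": "apply_moves", "arguments": {"plan": [{"tx":469,"ty":-775,"tz":80,"rx":0,"ry":0,"rz":-0.963,"jaw":1}], "grip_force": 60}}

```text
time_s: 0.35
position: [0.2014, 0.4798, 0.2347]
tool_rot: [[-0.889, 0.457, -0.001], [0.457, 0.889, -0.0], [0.001, -0.001, -1.0]]
ft_force: [2.1, -1.0, 0.6]
grip_width: 0.0853
```

Call:
{"name": "apply_moves", "arguments": {"plan": [{"tx":445,"ty":-734,"tz":76,"rx":0,"ry":0,"rz":-0.817,"jaw":1},{"tx":445,"ty":-734,"tz":76,"rx":0,"ry":0,"rz":-0.817,"jaw":1},{"tx":445,"ty":-734,"tz":76,"rx":0,"ry":0,"rz":-0.817,"jaw":1},{"tx":445,"ty":-734,"tz":76,"rx":0,"ry":0,"rz":-0.817,"jaw":1},{"tx":445,"ty":-734,"tz":76,"rx":0,"ry":0,"rz":-0.817,"jaw":1},{"tx":445,"ty":-734,"tz":76,"rx":0,"ry":0,"rz":-0.817,"jaw":1},{"tx":445,"ty":-734,"tz":76,"rx":0,"ry":0,"rz":-0.817,"jaw":1},{"tx":445,"ty":-734,"tz":76,"rx":0,"ry":0,"rz":-0.817,"jaw":1},{"tx":445,"ty":-734,"tz":76,"rx":0,"ry":0,"rz":-0.817,"jaw":1},{"tx":445,"ty":-734,"tz":76,"rx":0,"ry":0,"rz":-0.817,"jaw":1},{"tx":445,"ty":-734,"tz":76,"rx":0,"ry":0,"rz":-0.817,"jaw":1},{"tx":445,"ty":-734,"tz":76,"rx":0,"ry":0,"rz":-0.817,"jaw":1}]}}

```text
time_s: 1.55
position: [0.5132, -0.0352, 0.2882]
tool_rot: [[-0.275, 0.961, -0.001], [0.961, 0.275, 0.001], [0.001, -0.001, -1.0]]
ft_force: [1.0, 0.7, 0.0]
grip_width: 0.0854
```

Call:
{"name": "apply_moves", "arguments": {"plan": [{"tx":133,"ty":-219,"tz":32,"rx":0,"ry":0,"rz":0,"jaw":1},{"tx":133,"ty":-219,"tz":32,"rx":0,"ry":0,"rz":0,"jaw":1},{"tx":133,"ty":-219,"tz":32,"rx":0,"ry":0,"rz":0,"jaw":1},{"tx":133,"ty":-219,"tz":32,"rx":0,"ry":0,"rz":0,"jaw":1},{"tx":133,"ty":-219,"tz":32,"rx":0,"ry":0,"rz":0,"jaw":1},{"tx":133,"ty":-219,"tz":32,"rx":0,"ry":0,"rz":0,"jaw":1},{"tx":133,"ty":-219,"tz":32,"rx":0,"ry":0,"rz":0,"jaw":1}]}}

```text
time_s: 2.25
position: [0.6466, -0.2561, 0.3185]
tool_rot: [[-0.273, 0.962, -0.002], [0.962, 0.273, 0.002], [0.002, -0.002, -1.0]]
ft_force: [-0.3, -0.5, -0.6]
grip_width: 0.0853
```

```bash
python3 - <<'E'
import pickle
from rig import env
from h import *
o=env.observe(); print(o["q"].round(1),o["position"].round(4))
D={n:env.get_image(n) for n in ["wrist"]}
pickle.dump(D,open("D1.pkl","wb"))
w=D["wrist"]; im=np.clip(w["image"].astype(float)*2,0,255).astype(np.uint8)
cv2.imwrite("pics/w1.png",im[:,:,::-1])
E
```

```text
[-31.3  36.7  34.6   0.  108.9 -47.2] [ 0.6466 -0.2561  0.3185]
```

View pics/w1.png

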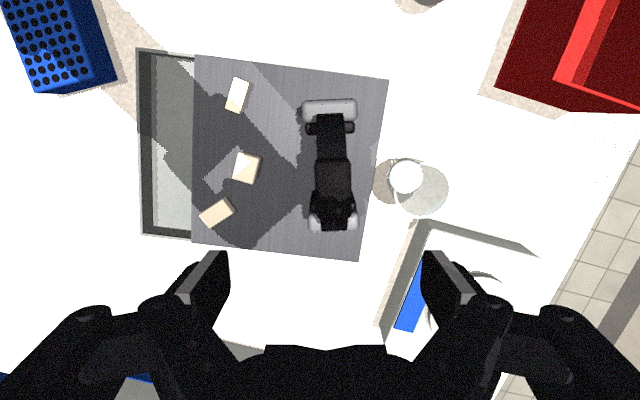

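```bash
python3 - <<'E'
import pickle
from h import *
w=pickle.load(open("D1.pkl","rb"))["wrist"]
e=dict(w); e["image"]=np.clip(w["image"].astype(float)*5,0,255).astype(np.uint8); crop(e,"w1def.png",295,90,365,240,5)
print([ (onz(w,u,v,z)[:2]*1000).round().tolist() for u,v,z in [(333,160,.205),(333,200,.205),(315,180,.205),(351,180,.205),(237,95,.054),(246,168,.054),(216,213,.054),(388,80,.04),(194,55,.04),(192,242,.04),(358,262,.04)]])
E
```

```text
[[646.0, -228.0], [655.0, -260.0], [636.0, -247.0], [664.0, -240.0], [522.0, -205.0], [552.0, -290.0], [526.0, -360.0], [694.0, -138.0], [458.0, -174.0], [497.0, -418.0], [732.0, -383.0]]
```

View pics/w1def.png

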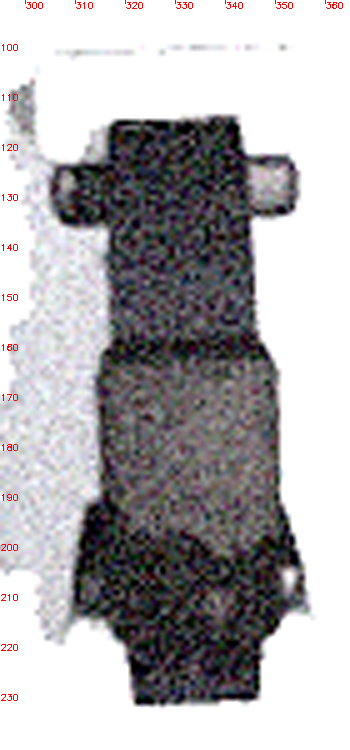

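Call:
{"name": "apply_moves", "arguments": {"plan": [{"tx":3.4,"ty":4,"tz":-30,"rx":0,"ry":0,"rz":0,"jaw":1},{"tx":3.4,"ty":4,"tz":-60,"rx":0,"ry":0,"rz":0,"jaw":1},{"tx":3.4,"ty":4,"tz":-95,"rx":0,"ry":0,"rz":0,"jaw":0.6},{"tx":3.4,"ty":4,"tz":-95,"rx":0,"ry":0,"rz":0,"jaw":0.4},{"tx":3.4,"ty":4,"tz":-95,"rx":0,"ry":0,"rz":0,"jaw":0.4}]}}

```text
time_s: 2.8
position: [0.6496, -0.2496, 0.2259]
tool_rot: [[-0.275, 0.961, -0.001], [0.961, 0.275, 0.001], [0.002, -0.001, -1.0]]
ft_force: [1.2, 0.3, 1.6]
grip_width: 0.0599
```

```bash
python3 - <<'E'
import pickle
from rig import env
from h import *
o=env.observe(); print(o["position"].round(4),o["grip_width"])
D={n:env.get_image(n) for n in ["wrist"]}
pickle.dump(D,open("D2.pkl","wb"))
w=D["wrist"]; e=dict(w); e["image"]=np.clip(w["image"].astype(float)*5,0,255).astype(np.uint8); crop(e,"w2.png",200,100,450,340,3)
E
```

```text
[ 0.6496 -0.2496  0.2259] 0.05994376110699524
```

View pics/w2.png

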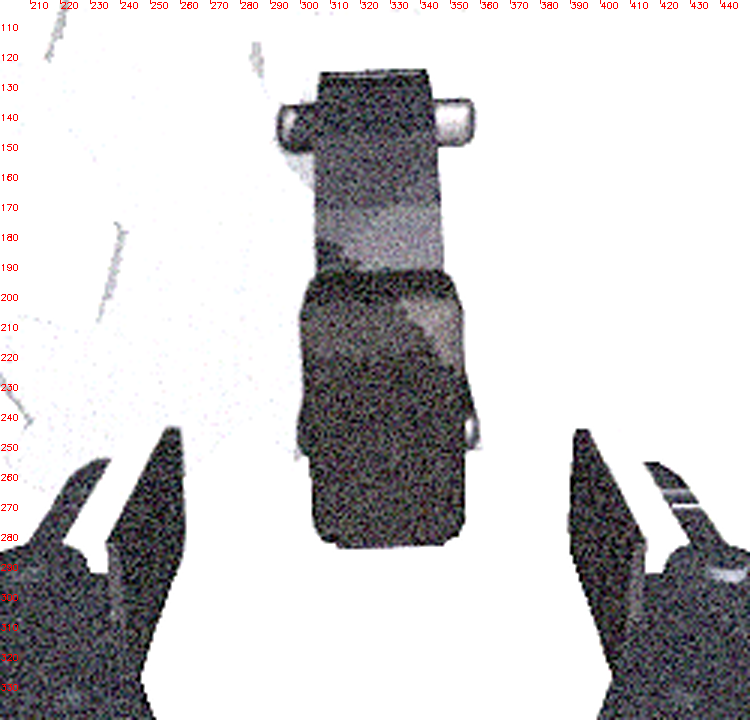

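```bash
python3 - <<'E'
import pickle
from h import *
w=pickle.load(open("D2.pkl","rb"))["wrist"]
for u,v in [(327.5,200),(327.5,240),(328,281)]: print((onz(w,u,v,.205)*1000).round(1))
print(proj(w,[.6496,-.2496,.205]))
E
```

```text
[ 645.8 -229.1  205. ]
[ 652.1 -251.   205. ]
[ 659.4 -275.1  205. ]
[323.70314162 236.56509572]
```

Call:
{"name": "apply_moves", "arguments": {"plan": [{"tx":1.4,"ty":-1.5,"tz":-15,"rx":0,"ry":0,"rz":0,"jaw":0.3},{"tx":1.4,"ty":-1.5,"tz":-30,"rx":0,"ry":0,"rz":0,"jaw":0.2},{"tx":1.4,"ty":-1.5,"tz":-43,"rx":0,"ry":0,"rz":0,"jaw":0.1},{"tx":1.4,"ty":-1.5,"tz":-43,"rx":0,"ry":0,"rz":0,"jaw":-0.1},{"tx":1.4,"ty":-1.5,"tz":-43,"rx":0,"ry":0,"rz":0,"jaw":-1},{"tx":1.4,"ty":-1.5,"tz":-43,"rx":0,"ry":0,"rz":0,"jaw":-1},{"tx":1.4,"ty":-1.5,"tz":-43,"rx":0,"ry":0,"rz":0,"jaw":-1},{"tx":1.4,"ty":-1.5,"tz":-43,"rx":0,"ry":0,"rz":0,"jaw":-1},{"tx":1.4,"ty":-1.5,"tz":-43,"rx":0,"ry":0,"rz":0,"jaw":-1}], "grip_force": 50}}

```text
time_s: 3.75
position: [0.652, -0.2518, 0.1861]
tool_rot: [[-0.275, 0.961, 0.004], [0.961, 0.275, -0.002], [-0.003, 0.004, -1.0]]
ft_force: [1.3, 1.1, 7.0]
grip_width: 0.0287
```

Call:
{"name": "apply_moves", "arguments": {"plan": [{"tx":0,"ty":0,"tz":10,"rx":0,"ry":0,"rz":0,"jaw":-1},{"tx":0,"ty":0,"tz":30,"rx":0,"ry":0,"rz":0,"jaw":-1},{"tx":0,"ty":0,"tz":60,"rx":0,"ry":0,"rz":0,"jaw":-1},{"tx":-20,"ty":10,"tz":95,"rx":0,"ry":0,"rz":0,"jaw":-1},{"tx":-50,"ty":30,"tz":130,"rx":0,"ry":0,"rz":0,"jaw":-1},{"tx":-80,"ty":60,"tz":165,"rx":0,"ry":0,"rz":0,"jaw":-1},{"tx":-110,"ty":90,"tz":184,"rx":0,"ry":0,"rz":0.05,"jaw":-1},{"tx":-130,"ty":130,"tz":184,"rx":0,"ry":0,"rz":0.15,"jaw":-1},{"tx":-150,"ty":170,"tz":184,"rx":0,"ry":0,"rz":0.25,"jaw":-1},{"tx":-165,"ty":210,"tz":184,"rx":0,"ry":0,"rz":0.35,"jaw":-1},{"tx":-180,"ty":250,"tz":184,"rx":0,"ry":0,"rz":0.45,"jaw":-1},{"tx":-190,"ty":290,"tz":184,"rx":0,"ry":0,"rz":0.55,"jaw":-1}]}}

```text
time_s: 4.95
position: [0.4606, 0.0397, 0.3711]
tool_rot: [[-0.739, 0.673, 0.006], [0.673, 0.74, 0.001], [-0.004, 0.004, -1.0]]
ft_force: [1.0, -0.1, -2.1]
grip_width: 0.029
```

```bash
python3 - <<'E'
import pickle
from rig import env
from h import *
o=env.observe(); print(o["position"].round(4),o["grip_width"],o["ft_force"],o["q"].round(1))
D={n:env.get_image(n) for n in ["side","top"]}
pickle.dump(D,open("D3.pkl","wb"))
for n in D: cv2.imwrite(f"pics/{n}3.png",D[n]["image"][:,:,::-1])
E
```

```text
[0.4606 0.0397 0.3711] 0.028965428238151802 [ 0.99435344 -0.05492772 -2.08262274] [-9.90e+00  8.70e+00  7.00e+01  1.00e-01  1.01e+02 -5.75e+01]
```

View pics/side3.png

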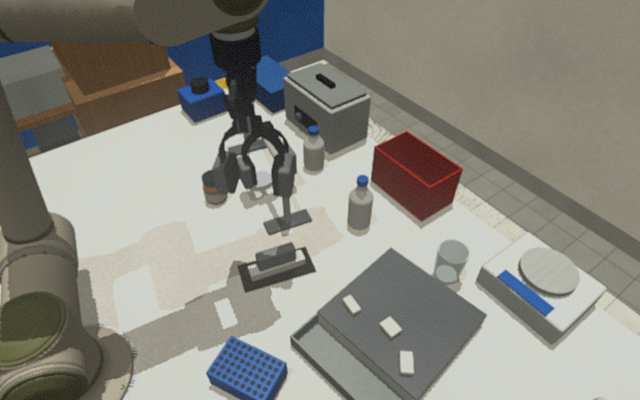

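Call:
{"name": "apply_moves", "arguments": {"plan": [{"tx":0,"ty":40,"tz":0,"rx":0,"ry":0,"rz":0.1,"jaw":-1},{"tx":0,"ty":80,"tz":0,"rx":0,"ry":0,"rz":0.2,"jaw":-1},{"tx":0,"ty":120,"tz":0,"rx":0,"ry":0,"rz":0.3,"jaw":-1},{"tx":0,"ty":165,"tz":0,"rx":0,"ry":0,"rz":0.4,"jaw":-1},{"tx":0,"ty":210,"tz":0,"rx":0,"ry":0,"rz":0.5,"jaw":-1},{"tx":0,"ty":250,"tz":0,"rx":0,"ry":0,"rz":0.536,"jaw":-1},{"tx":20,"ty":290,"tz":0,"rx":0,"ry":0,"rz":0.536,"jaw":-1},{"tx":60,"ty":290,"tz":0,"rx":0,"ry":0,"rz":0.536,"jaw":-1},{"tx":100,"ty":290,"tz":0,"rx":0,"ry":0,"rz":0.536,"jaw":-1},{"tx":130,"ty":290,"tz":0,"rx":0,"ry":0,"rz":0.536,"jaw":-1},{"tx":148,"ty":290,"tz":0,"rx":0,"ry":0,"rz":0.536,"jaw":-1},{"tx":148,"ty":290,"tz":0,"rx":0,"ry":0,"rz":0.536,"jaw":-1}]}}

```text
time_s: 6.25
position: [0.6106, 0.3307, 0.3697]
tool_rot: [[-0.98, 0.2, 0.003], [0.2, 0.98, 0.004], [-0.002, 0.004, -1.0]]
ft_force: [-0.6, -0.4, -2.1]
grip_width: 0.0289
```

```bash
python3 - <<'E'
import pickle
from rig import env
from h import *
o=env.observe(); print(o["position"].round(4),o["grip_width"],o["ft_force"],o["q"].round(1))
D={n:env.get_image(n) for n in ["side","top","wrist"]}
pickle.dump(D,open("D4.pkl","wb"))
crop(D["side"],"s4.png",180,30,340,240,4)
crop(D["wrist"],"w4.png",100,0,580,300,1)
w=D["wrist"];im=np.clip(w["image"].astype(float)*2,0,255).astype(np.uint8)
cv2.imwrite("pics/w4.png",im[:,:,::-1])
E
```

```text
[0.6106 0.3307 0.3697] 0.02892723817339187 [-0.61446764 -0.44185425 -2.09945371] [ 18.6  37.1  25.6   0.2 117.  -59.7]
```

View pics/s4.png

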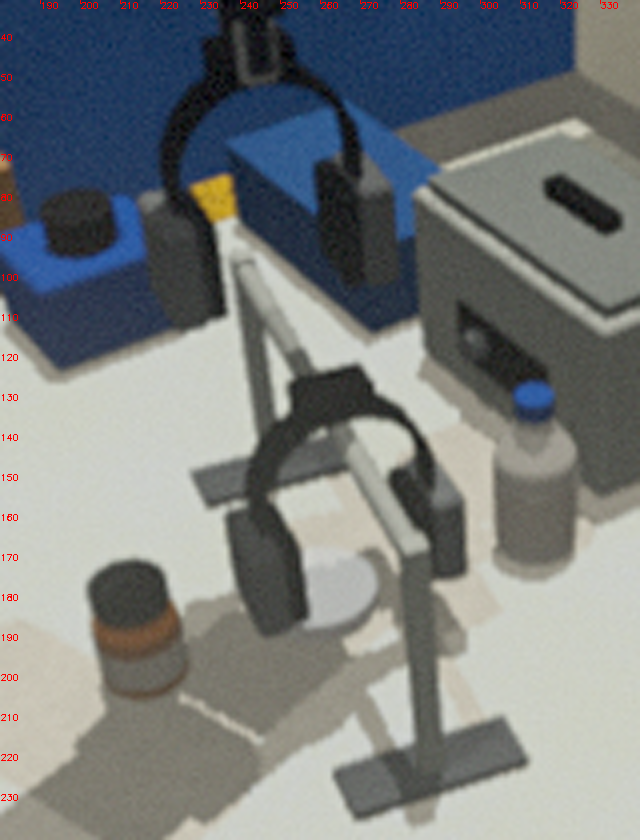

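View pics/w4.png

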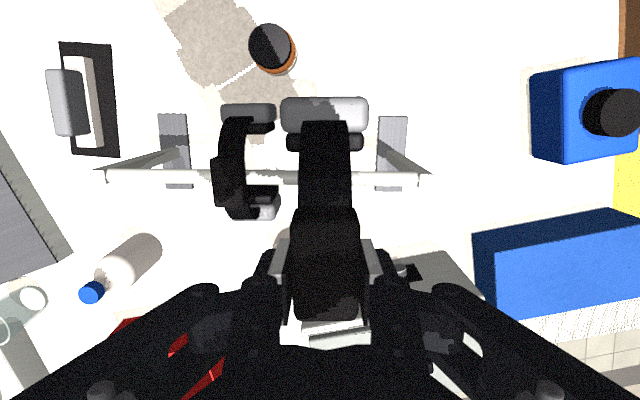

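```bash
python3 - <<'E'
import pickle
from h import *
w=pickle.load(open("D4.pkl","rb"))["wrist"]
crop(w,"w4b.png",85,90,440,330,2)
for u,v,z in [(99,172,.191),(427,174,.191),(150,174.5,.18),(280,176,.18),(375,179,.18),(237,190,.2)]: print((onz(w,u,v,z)*1000).round(0))
E
```

```text
[559. 105. 191.]
[628. 434. 191.]
[573. 150. 180.]
[602. 285. 180.]
[626. 383. 180.]
[604. 243. 200.]
```

View pics/w4b.png

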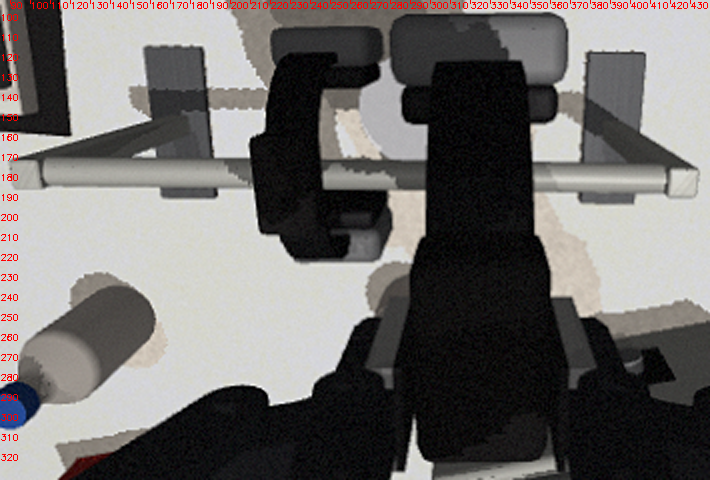

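```bash
python3 - <<'E'
import pickle
from h import *
D=pickle.load(open("D4.pkl","rb"));w=D["wrist"]
g=cv2.cvtColor(w["image"],cv2.COLOR_RGB2GRAY)
for u in (120,125,200,270,275,365,370,410):
    print(u,g[164:192,u].tolist())
D0=pickle.load(open("D0.pkl","rb"))
for n,us in (("top",(160,200,275)),):
    g=cv2.cvtColor(D0[n]["image"],cv2.COLOR_RGB2GRAY)
    for u in us: print(n,u,g[160:205,u].tolist())
E
```

```text
120 [58, 53, 49, 47, 65, 101, 118, 128, 141, 151, 162, 166, 173, 173, 172, 164, 158, 144, 127, 161, 219, 211, 211, 212, 215, 213, 212, 214]
125 [52, 47, 51, 47, 60, 103, 117, 130, 139, 154, 162, 167, 171, 174, 171, 167, 158, 142, 132, 172, 218, 212, 212, 211, 214, 211, 212, 211]
200 [214, 212, 215, 217, 194, 83, 75, 79, 87, 93, 93, 98, 135, 181, 178, 172, 166, 158, 140, 134, 181, 215, 213, 213, 211, 212, 214, 214]
270 [195, 194, 194, 203, 187, 129, 57, 66, 68, 71, 69, 73, 98, 141, 168, 160, 154, 146, 138, 127, 97, 32, 0, 4, 9, 4, 9, 12]
275 [201, 180, 126, 124, 170, 140, 71, 63, 67, 70, 68, 91, 136, 160, 166, 165, 154, 146, 136, 130, 95, 32, 0, 8, 1, 4, 6, 10]
365 [213, 215, 215, 212, 214, 218, 188, 117, 94, 120, 132, 146, 156, 171, 194, 213, 207, 183, 166, 157, 138, 118, 175, 220, 212, 215, 213, 214]
370 [210, 212, 213, 213, 212, 217, 187, 109, 96, 117, 131, 144, 157, 170, 196, 207, 207, 186, 165, 159, 145, 131, 177, 219, 213, 212, 213, 213]
410 [62, 61, 56, 58, 58, 57, 57, 61, 85, 111, 123, 137, 148, 164, 180, 195, 208, 199, 170, 163, 154, 137, 153, 196, 217, 211, 214, 212]
top 160 [180, 178, 182, 184, 183, 160, 103, 133, 153, 145, 122, 94, 40, 32, 26, 53, 142, 196, 185, 181, 182, 180, 180, 180, 181, 178, 184, 181, 181, 183, 183, 182, 184, 182, 183, 181, 183, 183, 182, 184, 182, 181, 182, 184, 180]
top 200 [183, 182, 183, 180, 180, 179, 183, 182, 178, 169, 169, 173, 174, 175, 161, 120, 121, 161, 165, 135, 104, 91, 155, 188, 184, 184, 180, 182, 183, 188, 140, 98, 101, 104, 101, 94, 159, 189, 182, 180, 183, 183, 181, 181, 180]
top 275 [182, 180, 183, 182, 180, 180, 181, 181, 183, 182, 181, 180, 182, 180, 181, 183, 181, 182, 182, 182, 184, 179, 185, 181, 185, 186, 174, 165, 169, 170, 164, 183, 173, 125, 121, 170, 173, 134, 102, 86, 159, 186, 184, 183, 183]
```

```bash
python3 - <<'E'
import pickle
from h import *
w=pickle.load(open("D4.pkl","rb"))["wrist"];t=pickle.load(open("D0.pkl","rb"))["top"]
for d,l in ((w,[(120,175.6),(200,176.2),(275,177.3),(367,178.2),(410,179.4)]),(t,[(200,178.1),(275,196.2)])):
    P=np.array([onz(d,u,v,.18)[:2]*1000 for u,v in l]); p=np.polyfit(P[:,1],P[:,0],1); print(P.round(0).tolist(),np.degrees(np.arctan(p[0])),np.polyval(p,330.7))
E
```

```text
[[568.0, 118.0], [586.0, 202.0], [603.0, 279.0], [623.0, 374.0], [633.0, 419.0]] 12.304461247229606 613.7600625317966
[[604.0, 303.0], [564.0, 121.0]] 12.455592630093081 610.034939555041
```

Call:
{"name": "apply_moves", "arguments": {"plan": [{"tx":1.5,"ty":0,"tz":-20,"rx":0,"ry":0,"rz":-0.01,"jaw":-1},{"tx":1.5,"ty":0,"tz":-45,"rx":0,"ry":0,"rz":-0.01,"jaw":-1},{"tx":1.5,"ty":0,"tz":-75,"rx":0,"ry":0,"rz":-0.01,"jaw":-1},{"tx":1.5,"ty":0,"tz":-105,"rx":0,"ry":0,"rz":-0.01,"jaw":-1},{"tx":1.5,"ty":0,"tz":-135,"rx":0,"ry":0,"rz":-0.01,"jaw":-1},{"tx":1.5,"ty":0,"tz":-155,"rx":0,"ry":0,"rz":-0.01,"jaw":-1},{"tx":1.5,"ty":0,"tz":-165,"rx":0,"ry":0,"rz":-0.01,"jaw":-1},{"tx":1.5,"ty":0,"tz":-170,"rx":0,"ry":0,"rz":-0.01,"jaw":-1}]}}

```text
time_s: 7.2
position: [0.6088, 0.3318, 0.2024]
tool_rot: [[-0.978, 0.207, 0.005], [0.207, 0.978, 0.005], [-0.004, 0.006, -1.0]]
ft_force: [-0.8, -0.2, -1.4]
grip_width: 0.0292
```

```bash
python3 - <<'E'
import pickle
from rig import env
from h import *
D={n:env.get_image(n) for n in ["side","top"]}
pickle.dump(D,open("D5.pkl","wb"))
crop(D["side"],"s5.png",180,80,340,240,5)
crop(D["top"],"t5.png",130,110,310,260,4)
E
```

```text
(no output)
```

View pics/s5.png

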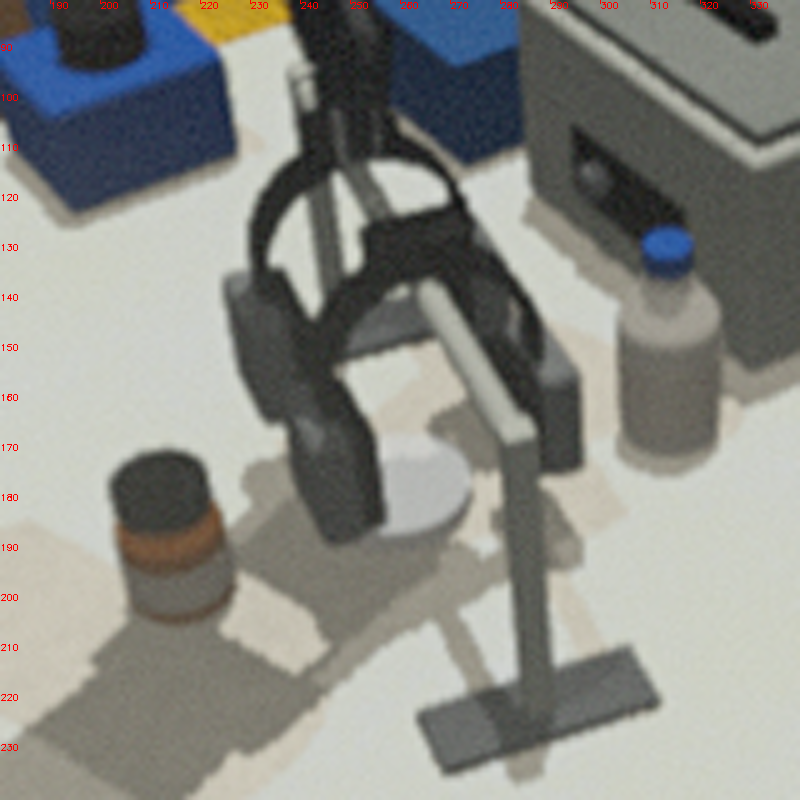

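View pics/t5.png

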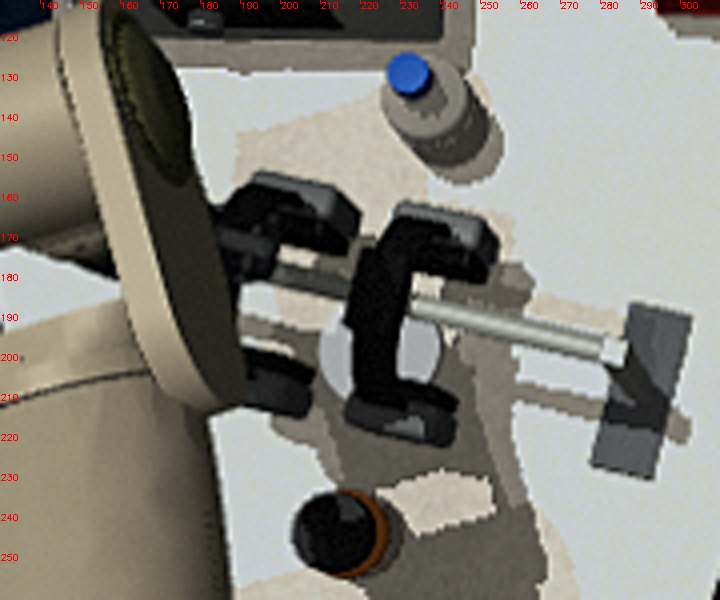

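Call:
{"name": "apply_moves", "arguments": {"plan": [{"tx":4,"ty":8,"tz":3,"rx":0,"ry":0,"rz":0,"jaw":-1},{"tx":6,"ty":15,"tz":3,"rx":0,"ry":0,"rz":0,"jaw":-1},{"tx":6,"ty":15,"tz":0,"rx":0,"ry":0,"rz":0,"jaw":-1},{"tx":6,"ty":15,"tz":-4,"rx":0,"ry":0,"rz":0,"jaw":-1},{"tx":6,"ty":15,"tz":-7,"rx":0,"ry":0,"rz":0,"jaw":-1},{"tx":6,"ty":15,"tz":-7,"rx":0,"ry":0,"rz":0,"jaw":-1}]}}

```text
time_s: 7.9
position: [0.615, 0.3465, 0.1951]
tool_rot: [[-0.978, 0.208, 0.004], [0.208, 0.978, 0.004], [-0.003, 0.005, -1.0]]
ft_force: [0.6, -0.2, -2.0]
grip_width: 0.0285
```

Call:
{"name": "apply_moves", "arguments": {"plan": [{"tx":0,"ty":0,"tz":-1.5,"rx":0,"ry":0,"rz":0,"jaw":-1},{"tx":0,"ty":0,"tz":-3,"rx":0,"ry":0,"rz":0,"jaw":-1},{"tx":0,"ty":0,"tz":-3,"rx":0,"ry":0,"rz":0,"jaw":-1}]}}

```text
time_s: 8.2
position: [0.615, 0.3463, 0.193]
tool_rot: [[-0.978, 0.208, 0.005], [0.208, 0.978, 0.005], [-0.004, 0.006, -1.0]]
ft_force: [-2.6, -2.0, 3.4]
grip_width: 0.0289
```

Call:
{"name": "apply_moves", "arguments": {"plan": [{"tx":0,"ty":0,"tz":0,"rx":0,"ry":0,"rz":0,"jaw":-0.1},{"tx":0,"ty":0,"tz":0,"rx":0,"ry":0,"rz":0,"jaw":0},{"tx":0,"ty":0,"tz":0,"rx":0,"ry":0,"rz":0,"jaw":0.3},{"tx":0,"ty":0,"tz":0,"rx":0,"ry":0,"rz":0,"jaw":0.5},{"tx":0,"ty":0,"tz":0,"rx":0,"ry":0,"rz":0,"jaw":0.5}]}}

```text
time_s: 8.7
position: [0.615, 0.3463, 0.1929]
tool_rot: [[-0.978, 0.208, 0.005], [0.208, 0.978, 0.005], [-0.004, 0.006, -1.0]]
ft_force: [0.1, 0.9, 0.0]
grip_width: 0.0639
```

```bash
python3 - <<'E'
import pickle
from rig import env
from h import *
D={n:env.get_image(n) for n in ["side","wrist"]}
pickle.dump(D,open("D6.pkl","wb"))
crop(D["side"],"s6.png",180,80,340,240,4)
w=D["wrist"];w["image"]=np.clip(w["image"].astype(float)*3,0,255).astype(np.uint8)
crop(w,"w6.png",180,100,480,400,2)
E
```

```text
(no output)
```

View pics/s6.png

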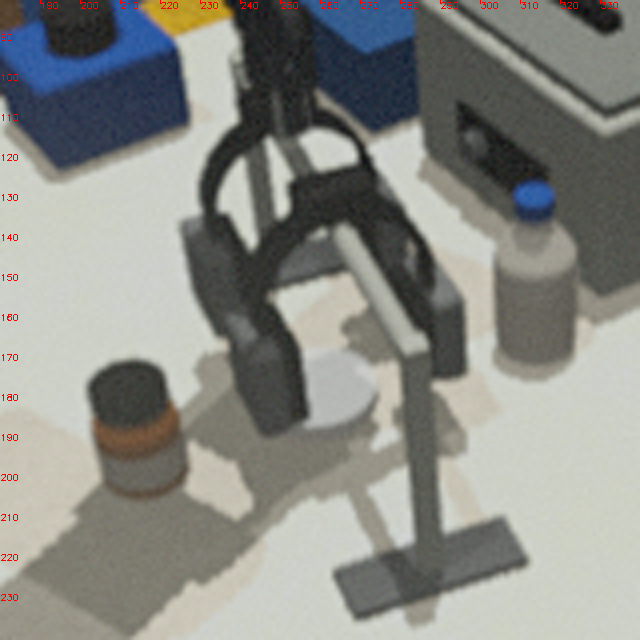

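View pics/w6.png

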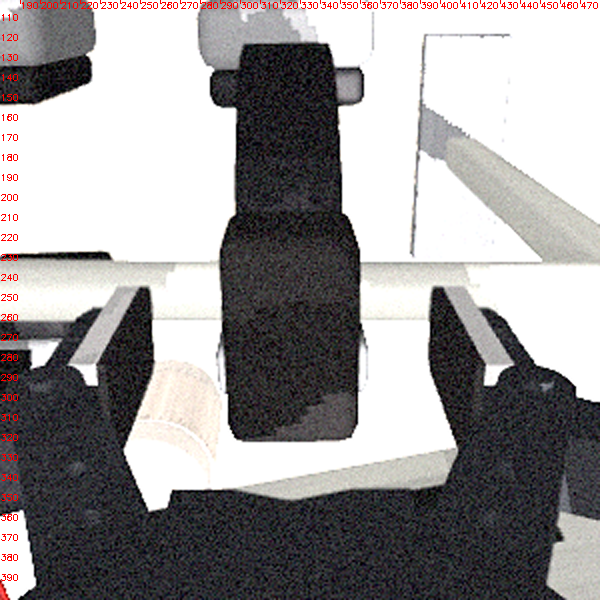

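Call:
{"name": "apply_moves", "arguments": {"plan": [{"tx":0,"ty":0,"tz":10,"rx":0,"ry":0,"rz":0,"jaw":0.7},{"tx":0,"ty":0,"tz":30,"rx":0,"ry":0,"rz":0,"jaw":0.7},{"tx":0,"ty":0,"tz":60,"rx":0,"ry":0,"rz":0,"jaw":0.7},{"tx":0,"ty":0,"tz":95,"rx":0,"ry":0,"rz":0,"jaw":0.7},{"tx":-40,"ty":-20,"tz":100,"rx":0,"ry":0,"rz":0,"jaw":0.5},{"tx":-70,"ty":-60,"tz":100,"rx":0,"ry":0,"rz":0,"jaw":0.3},{"tx":-110,"ty":-90,"tz":100,"rx":0,"ry":0,"rz":0,"jaw":0.3},{"tx":-140,"ty":-130,"tz":100,"rx":0,"ry":0,"rz":0,"jaw":0.3},{"tx":-157,"ty":-175,"tz":90,"rx":0,"ry":0,"rz":0,"jaw":0.3},{"tx":-157,"ty":-225,"tz":60,"rx":0,"ry":0,"rz":0,"jaw":0.3},{"tx":-157,"ty":-275,"tz":30,"rx":0,"ry":0,"rz":0,"jaw":0.3},{"tx":-157,"ty":-325,"tz":0,"rx":0,"ry":0,"rz":0,"jaw":0.3}]}}

```text
time_s: 10.0
position: [0.4579, 0.0411, 0.2061]
tool_rot: [[-0.978, 0.207, 0.008], [0.207, 0.978, 0.004], [-0.007, 0.006, -1.0]]
ft_force: [0.7, -0.2, -0.6]
grip_width: 0.0553
```

Call:
{"name": "apply_moves", "arguments": {"plan": [{"tx":0,"ty":-24,"tz":-40,"rx":0,"ry":0,"rz":0,"jaw":0.3},{"tx":0,"ty":-28,"tz":-60,"rx":0,"ry":0,"rz":0,"jaw":0.3},{"tx":0,"ty":-28,"tz":-60,"rx":0,"ry":0,"rz":0,"jaw":0.3},{"tx":0,"ty":-28,"tz":-60,"rx":0,"ry":0,"rz":0,"jaw":0.3}]}}

```text
time_s: 10.4
position: [0.4585, 0.0132, 0.1473]
tool_rot: [[-0.978, 0.207, 0.009], [0.207, 0.978, 0.004], [-0.008, 0.006, -1.0]]
ft_force: [0.2, -0.6, 0.2]
grip_width: 0.0555
```

```bash
python3 - <<'E'
import pickle
from rig import env
from h import *
o=env.observe();print(o["position"],o["grip_width"])
D={n:env.get_image(n) for n in ["side","wrist"]}
pickle.dump(D,open("D7.pkl","wb"))
crop(D["side"],"s7.png",180,80,340,240,4)
w=dict(D["wrist"]);w["image"]=np.clip(w["image"].astype(float)*2,0,255).astype(np.uint8)
crop(w,"w7.png",150,50,490,350,2)
E
```

```text
[0.45852766 0.01321451 0.14728447] 0.05550072254459865
```

View pics/s7.png

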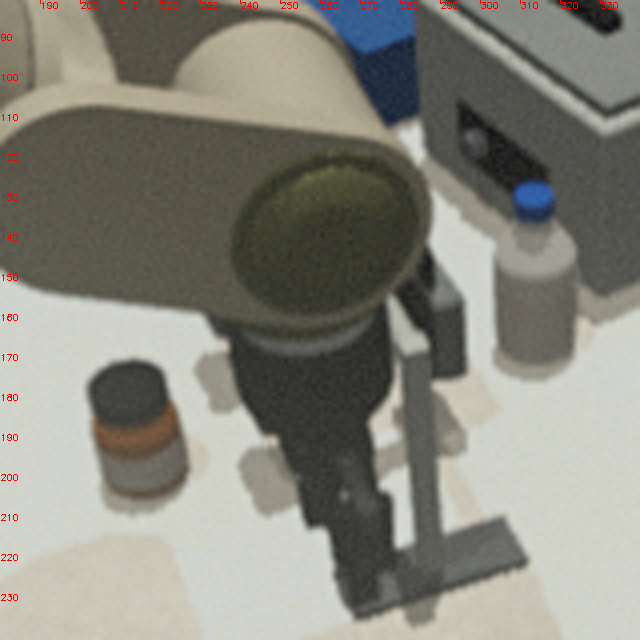

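View pics/w7.png

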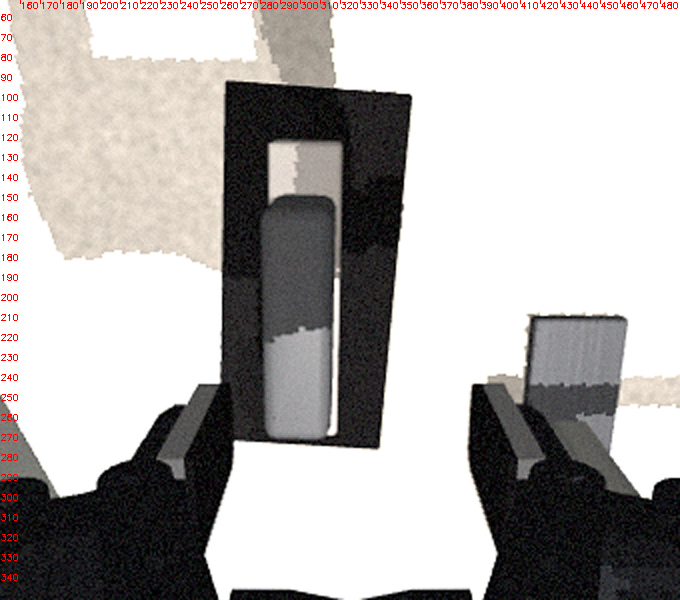

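```bash
python3 - <<'E'
import pickle
from h import *
w=pickle.load(open("D7.pkl","rb"))["wrist"]
for u,v,z in [(299,152,.068),(298.5,267,.068),(298.7,209,.068),(263,91,.003),(355,97.5,.003),(339.5,273,.003),(267.5,270.5,.003)]: print((onz(w,u,v,z)*1000).round(1))
E
```

```text
[418.7   3.7  68. ]
[504.2 -16.8  68. ]
[458.8  -5.9  68. ]
[370.3 -21.    3. ]
[391.7  54.2   3. ]
[552.5   8.8   3. ]
[534.9 -60.4   3. ]
```

Call:
{"name": "apply_moves", "arguments": {"plan": [{"tx":1,"ty":-20,"tz":-20,"rx":0,"ry":0,"rz":-0.026,"jaw":0.3},{"tx":1,"ty":-20,"tz":-50,"rx":0,"ry":0,"rz":-0.026,"jaw":0.3},{"tx":1,"ty":-20,"tz":-85,"rx":0,"ry":0,"rz":-0.026,"jaw":0.3},{"tx":1,"ty":-20,"tz":-105,"rx":0,"ry":0,"rz":-0.026,"jaw":0.3},{"tx":1,"ty":-20,"tz":-115,"rx":0,"ry":0,"rz":-0.026,"jaw":0.2},{"tx":1,"ty":-20,"tz":-115,"rx":0,"ry":0,"rz":-0.026,"jaw":0},{"tx":1,"ty":-20,"tz":-115,"rx":0,"ry":0,"rz":-0.026,"jaw":-1},{"tx":1,"ty":-20,"tz":-115,"rx":0,"ry":0,"rz":-0.026,"jaw":-1},{"tx":1,"ty":-20,"tz":-115,"rx":0,"ry":0,"rz":-0.026,"jaw":-1},{"tx":1,"ty":-20,"tz":-115,"rx":0,"ry":0,"rz":-0.026,"jaw":-1}], "grip_force": 60}}

```text
time_s: 11.5
position: [0.4607, -0.0066, 0.0341]
tool_rot: [[-0.973, 0.231, 0.014], [0.231, 0.973, 0.002], [-0.013, 0.006, -1.0]]
ft_force: [-0.6, -0.1, 7.4]
grip_width: 0.0254
```

```bash
python3 - <<'E'
import pickle
from rig import env
from h import *
o=env.observe();print(o["position"],o["grip_width"],o["ft_force"])
D={n:env.get_image(n) for n in ["side","wrist"]}
pickle.dump(D,open("D8.pkl","wb"))
crop(D["side"],"s8.png",180,80,340,300,3)
E
```

```text
[ 0.46070646 -0.00656106  0.03412721] 0.02544112663915587 [-0.59600338 -0.14347544  7.38225122]
```

View pics/s8.png

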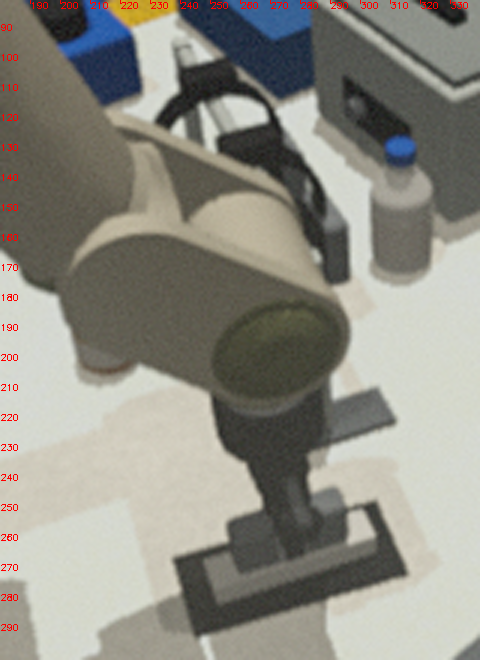

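Call:
{"name": "apply_moves", "arguments": {"plan": [{"tx":0,"ty":0,"tz":15,"rx":0,"ry":0,"rz":0,"jaw":-1},{"tx":0,"ty":0,"tz":50,"rx":0,"ry":0,"rz":-0.05,"jaw":-1},{"tx":10,"ty":-15,"tz":90,"rx":0,"ry":0,"rz":-0.19,"jaw":-1},{"tx":25,"ty":-40,"tz":100,"rx":0,"ry":0,"rz":-0.33,"jaw":-1},{"tx":40,"ty":-70,"tz":100,"rx":0,"ry":0,"rz":-0.47,"jaw":-1},{"tx":60,"ty":-100,"tz":100,"rx":0,"ry":0,"rz":-0.61,"jaw":-1},{"tx":75,"ty":-130,"tz":100,"rx":0,"ry":0,"rz":-0.75,"jaw":-1},{"tx":90,"ty":-155,"tz":100,"rx":0,"ry":0,"rz":-0.89,"jaw":-1},{"tx":100,"ty":-175,"tz":100,"rx":0,"ry":0,"rz":-1.03,"jaw":-1},{"tx":109,"ty":-187,"tz":90,"rx":0,"ry":0,"rz":-1.17,"jaw":-1},{"tx":109,"ty":-187,"tz":80,"rx":0,"ry":0,"rz":-1.18,"jaw":-1},{"tx":109,"ty":-187,"tz":75,"rx":0,"ry":0,"rz":-1.18,"jaw":-1}]}}

```text
time_s: 12.8
position: [0.5689, -0.1929, 0.1081]
tool_rot: [[-0.159, 0.987, 0.006], [0.987, 0.159, -0.011], [-0.012, 0.004, -1.0]]
ft_force: [0.1, 0.4, -1.9]
grip_width: 0.0254
```

```bash
python3 - <<'E'
import pickle
from rig import env
from h import *
o=env.observe();print(o["position"],o["tool_rot"].round(4).tolist(),o["ft_force"])
D={n:env.get_image(n) for n in ["side","top","wrist"]}
pickle.dump(D,open("D9.pkl","wb"))
crop(D["side"],"s9.png",285,190,495,400,3)
crop(D["top"],"t9.png",130,110,500,280,2)
cv2.imwrite("pics/w9.png",D["wrist"]["image"][:,:,::-1])
E
```

```text
[ 0.56889744 -0.1928525   0.10807287] [[-0.1594, 0.9872, 0.0058], [0.9872, 0.1594, -0.0109], [-0.0117, 0.004, -0.9999]] [ 0.12054138  0.36030253 -1.88370322]
```

View pics/s9.png

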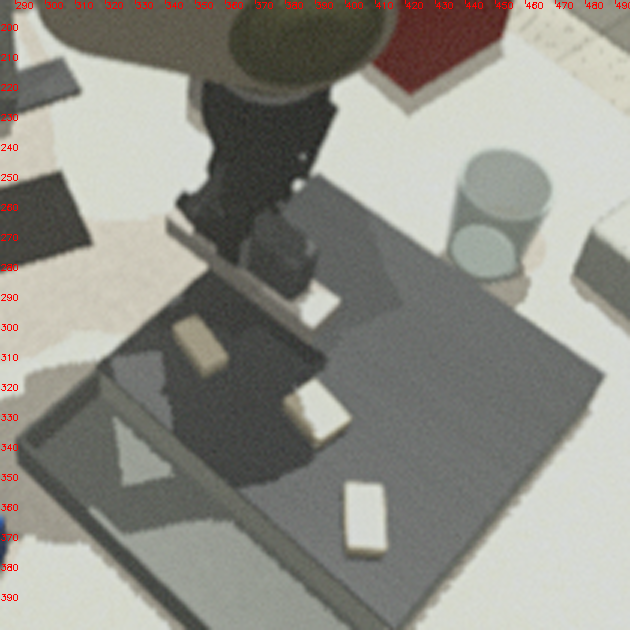

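View pics/t9.png

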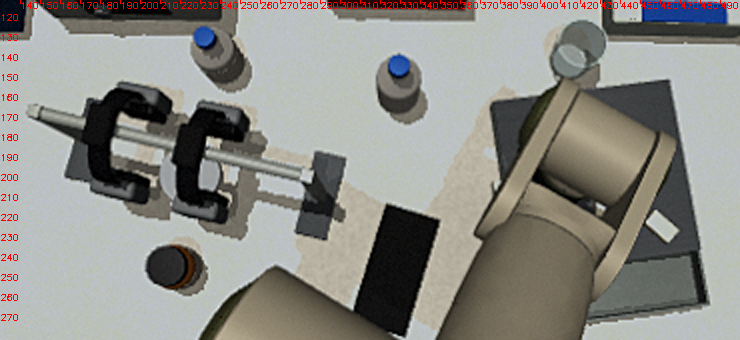

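View pics/w9.png

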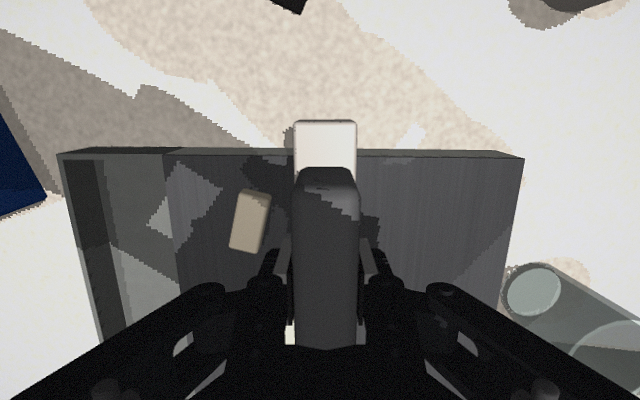

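Call:
{"name": "apply_moves", "arguments": {"plan": [{"tx":0,"ty":0,"tz":-15,"rx":0,"ry":0,"rz":0,"jaw":-1},{"tx":0,"ty":0,"tz":-28,"rx":0,"ry":0,"rz":0,"jaw":-1},{"tx":0,"ty":0,"tz":-35,"rx":0,"ry":0,"rz":0,"jaw":-1},{"tx":0,"ty":0,"tz":-35,"rx":0,"ry":0,"rz":0,"jaw":-1}]}}

```text
time_s: 13.35
position: [0.5688, -0.1922, 0.0732]
tool_rot: [[-0.16, 0.987, 0.005], [0.987, 0.16, -0.011], [-0.011, 0.003, -1.0]]
ft_force: [0.4, 0.8, -1.7]
grip_width: 0.0255
```

Call:
{"name": "apply_moves", "arguments": {"plan": [{"tx":-10,"ty":-1.6,"tz":0,"rx":0,"ry":0,"rz":0,"jaw":-1},{"tx":-20,"ty":-3.2,"tz":0,"rx":0,"ry":0,"rz":0,"jaw":-1},{"tx":-30,"ty":-4.8,"tz":0,"rx":0,"ry":0,"rz":0,"jaw":-1},{"tx":-40,"ty":-6.4,"tz":0,"rx":0,"ry":0,"rz":0,"jaw":-1},{"tx":-50,"ty":-8,"tz":0,"rx":0,"ry":0,"rz":0,"jaw":-1},{"tx":-60,"ty":-9.6,"tz":0,"rx":0,"ry":0,"rz":0,"jaw":-1},{"tx":-70,"ty":-11.2,"tz":0,"rx":0,"ry":0,"rz":0,"jaw":-1},{"tx":-80,"ty":-12.8,"tz":0,"rx":0,"ry":0,"rz":0,"jaw":-1},{"tx":-90,"ty":-14.4,"tz":0,"rx":0,"ry":0,"rz":0,"jaw":-1},{"tx":-100,"ty":-16,"tz":0,"rx":0,"ry":0,"rz":0,"jaw":-1},{"tx":-108,"ty":-17,"tz":0,"rx":0,"ry":0,"rz":0,"jaw":-1},{"tx":-114,"ty":-18,"tz":0,"rx":0,"ry":0,"rz":0,"jaw":-1}]}}

```text
time_s: 14.55
position: [0.454, -0.2104, 0.0733]
tool_rot: [[-0.16, 0.987, 0.005], [0.987, 0.16, -0.011], [-0.011, 0.003, -1.0]]
ft_force: [-1.1, 0.1, -1.9]
grip_width: 0.0256
```

```bash
python3 - <<'E'
import pickle
from rig import env
from h import *
o=env.observe();print(o["position"],o["ft_force"])
D={n:env.get_image(n) for n in ["side","wrist"]}
pickle.dump(D,open("D10.pkl","wb"))
crop(D["side"],"s10.png",285,190,495,400,3)
cv2.imwrite("pics/w10.png",D["wrist"]["image"][:,:,::-1])
E
```

```text
[ 0.45404817 -0.21035443  0.07328495] [-1.13531596  0.07855191 -1.89140455]
```

View pics/s10.png

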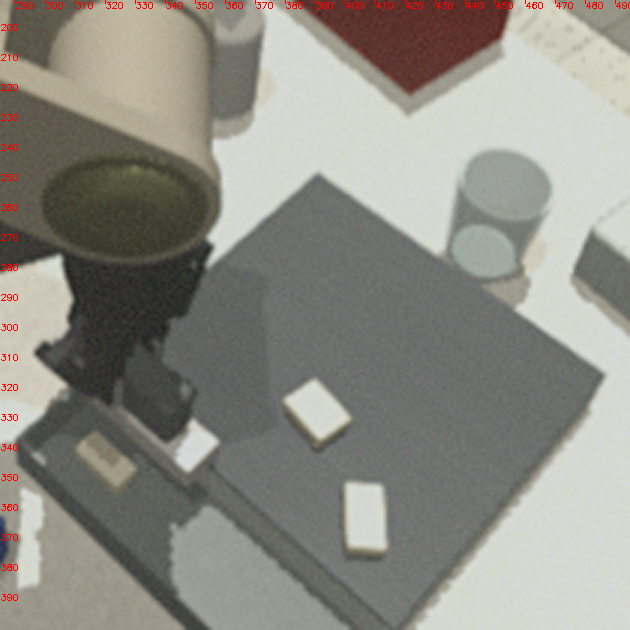

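View pics/w10.png

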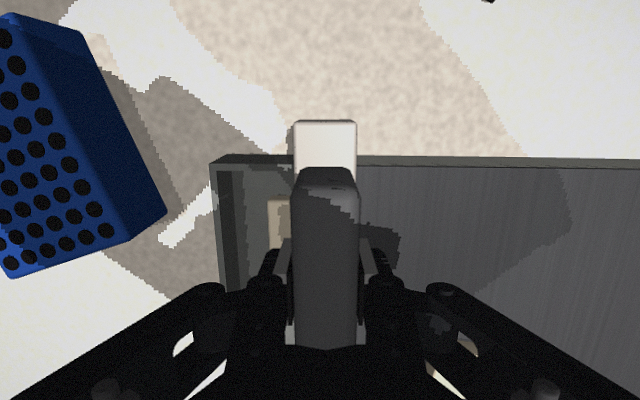

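Call:
{"name": "apply_moves", "arguments": {"plan": [{"tx":0,"ty":0,"tz":20,"rx":0,"ry":0,"rz":0,"jaw":-1},{"tx":5,"ty":0,"tz":45,"rx":0,"ry":0,"rz":0,"jaw":-1},{"tx":40,"ty":-25,"tz":45,"rx":0,"ry":0,"rz":0,"jaw":-1},{"tx":75,"ty":-55,"tz":45,"rx":0,"ry":0,"rz":0,"jaw":-1},{"tx":110,"ty":-85,"tz":45,"rx":0,"ry":0,"rz":0,"jaw":-1},{"tx":140,"ty":-105,"tz":45,"rx":0,"ry":0,"rz":0,"jaw":-1},{"tx":147,"ty":-108,"tz":45,"rx":0,"ry":0,"rz":0,"jaw":-1},{"tx":147,"ty":-108,"tz":30,"rx":0,"ry":0,"rz":0,"jaw":-1},{"tx":147,"ty":-108,"tz":10,"rx":0,"ry":0,"rz":0,"jaw":-1},{"tx":147,"ty":-108,"tz":0,"rx":0,"ry":0,"rz":0,"jaw":-1},{"tx":147,"ty":-108,"tz":0,"rx":0,"ry":0,"rz":0,"jaw":-1}]}}

```text
time_s: 15.75
position: [0.6008, -0.3177, 0.0724]
tool_rot: [[-0.16, 0.987, 0.004], [0.987, 0.16, -0.009], [-0.01, 0.002, -1.0]]
ft_force: [-0.3, -0.1, -2.2]
grip_width: 0.0249
```

```bash
python3 - <<'E'
import pickle
from rig import env
from h import *
o=env.observe();print(o["position"],o["ft_force"])
D={n:env.get_image(n) for n in ["side","wrist"]}
pickle.dump(D,open("D11.pkl","wb"))
crop(D["side"],"s11.png",285,190,495,400,3)
E
```

```text
[ 0.60079323 -0.3177444   0.07244958] [-0.30919538 -0.14928722 -2.15466382]
```

View pics/s11.png

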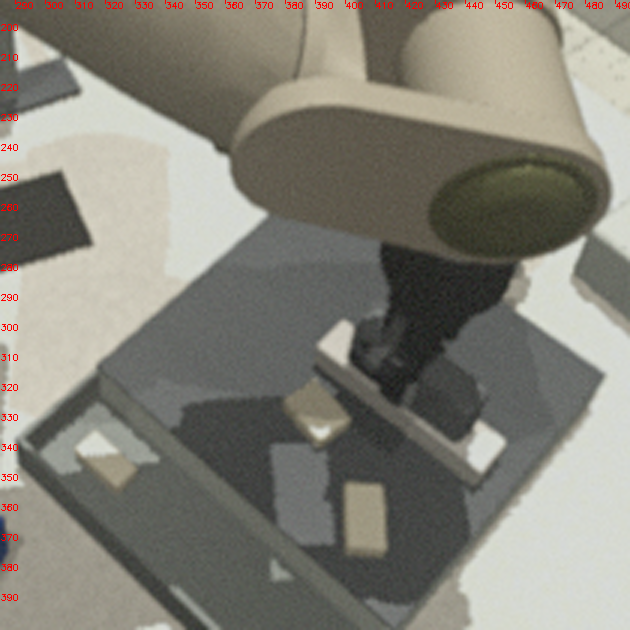

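Call:
{"name": "apply_moves", "arguments": {"plan": [{"tx":-11,"ty":-1.7,"tz":0.5,"rx":0,"ry":0,"rz":0,"jaw":-1},{"tx":-22,"ty":-3.5,"tz":0.5,"rx":0,"ry":0,"rz":0,"jaw":-1},{"tx":-33,"ty":-5.2,"tz":0.5,"rx":0,"ry":0,"rz":0,"jaw":-1},{"tx":-44,"ty":-7,"tz":0.5,"rx":0,"ry":0,"rz":0,"jaw":-1},{"tx":-55,"ty":-8.7,"tz":0.5,"rx":0,"ry":0,"rz":0,"jaw":-1},{"tx":-66,"ty":-10.4,"tz":0.5,"rx":0,"ry":0,"rz":0,"jaw":-1},{"tx":-77,"ty":-12,"tz":0.5,"rx":0,"ry":0,"rz":0,"jaw":-1},{"tx":-88,"ty":-14,"tz":0.5,"rx":0,"ry":0,"rz":0,"jaw":-1},{"tx":-99,"ty":-15.6,"tz":0.5,"rx":0,"ry":0,"rz":0,"jaw":-1},{"tx":-108,"ty":-17,"tz":0.5,"rx":0,"ry":0,"rz":0,"jaw":-1},{"tx":-117,"ty":-18.5,"tz":0.5,"rx":0,"ry":0,"rz":0,"jaw":-1},{"tx":-125,"ty":-19.7,"tz":0.5,"rx":0,"ry":0,"rz":0,"jaw":-1}]}}

```text
time_s: 17.05
position: [0.4755, -0.3381, 0.0742]
tool_rot: [[-0.159, 0.987, 0.005], [0.987, 0.159, -0.011], [-0.011, 0.003, -1.0]]
ft_force: [0.5, 0.8, -2.2]
grip_width: 0.025
```

```bash
python3 - <<'E'
import pickle
from rig import env
from h import *
o=env.observe();print(o["position"],o["ft_force"])
D={n:env.get_image(n) for n in ["side","wrist"]}
pickle.dump(D,open("D12.pkl","wb"))
crop(D["side"],"s12.png",285,190,495,400,3)
E
```

```text
[ 0.47547859 -0.33805778  0.07416445] [ 0.53144315  0.76299439 -2.19169996]
```

View pics/s12.png

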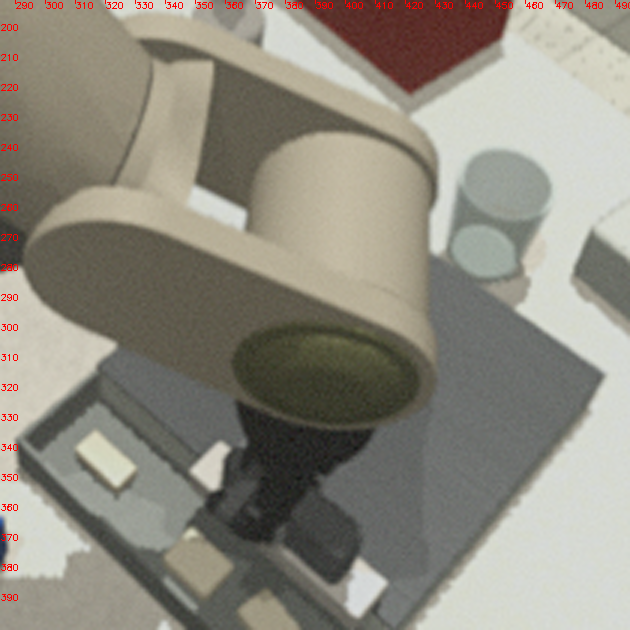

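Call:
{"name": "apply_moves", "arguments": {"plan": [{"tx":0,"ty":0,"tz":25,"rx":0,"ry":0,"rz":0,"jaw":-1},{"tx":0,"ty":15,"tz":65,"rx":0,"ry":0,"rz":0.1,"jaw":-1},{"tx":0,"ty":50,"tz":70,"rx":0,"ry":0,"rz":0.24,"jaw":-1},{"tx":0,"ty":90,"tz":70,"rx":0,"ry":0,"rz":0.38,"jaw":-1},{"tx":0,"ty":130,"tz":70,"rx":0,"ry":0,"rz":0.52,"jaw":-1},{"tx":0,"ty":170,"tz":70,"rx":0,"ry":0,"rz":0.66,"jaw":-1},{"tx":-5,"ty":210,"tz":70,"rx":0,"ry":0,"rz":0.8,"jaw":-1},{"tx":-10,"ty":250,"tz":65,"rx":0,"ry":0,"rz":0.94,"jaw":-1},{"tx":-15,"ty":290,"tz":50,"rx":0,"ry":0,"rz":1.08,"jaw":-1},{"tx":-15,"ty":320,"tz":30,"rx":0,"ry":0,"rz":1.18,"jaw":-1},{"tx":-15,"ty":331,"tz":0,"rx":0,"ry":0,"rz":1.18,"jaw":-1},{"tx":-15,"ty":331,"tz":-20,"rx":0,"ry":0,"rz":1.18,"jaw":-1}]}}

```text
time_s: 18.35
position: [0.46, -0.0052, 0.053]
tool_rot: [[-0.974, 0.227, 0.011], [0.227, 0.974, 0.001], [-0.01, 0.003, -1.0]]
ft_force: [0.1, -0.4, -1.4]
grip_width: 0.0253
```

```bash
python3 - <<'E'
import pickle
from rig import env
from h import *
o=env.observe();print(o["position"],o["tool_rot"].round(3).tolist(),o["ft_force"])
D={n:env.get_image(n) for n in ["side","top","wrist"]}
pickle.dump(D,open("D13.pkl","wb"))
crop(D["side"],"s13.png",220,190,490,400,2)
cv2.imwrite("pics/w13.png",D["wrist"]["image"][:,:,::-1])
E
```

```text
[ 0.45996149 -0.00519918  0.0530499 ] [[-0.974, 0.227, 0.011], [0.227, 0.974, 0.001], [-0.01, 0.003, -1.0]] [ 0.08843849 -0.44552651 -1.44873337]
```

View pics/s13.png

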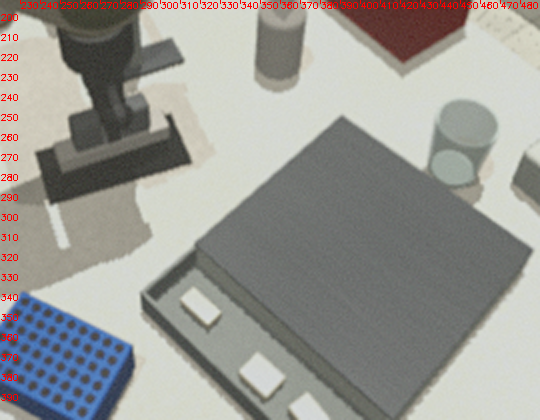

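View pics/w13.png

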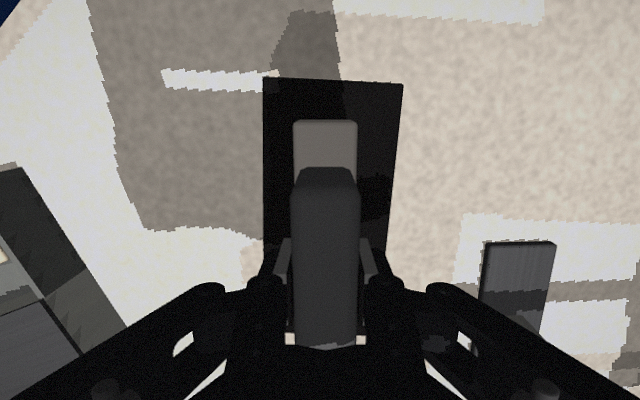

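Call:
{"name": "apply_moves", "arguments": {"plan": [{"tx":0.5,"ty":-1.5,"tz":-8,"rx":0,"ry":0,"rz":-0.04,"jaw":-1},{"tx":0.5,"ty":-1.5,"tz":-14,"rx":0,"ry":0,"rz":-0.04,"jaw":-1},{"tx":0.5,"ty":-1.5,"tz":-17,"rx":0,"ry":0,"rz":-0.04,"jaw":-1},{"tx":0.5,"ty":-1.5,"tz":-18.5,"rx":0,"ry":0,"rz":-0.04,"jaw":-1},{"tx":0.5,"ty":-1.5,"tz":-19,"rx":0,"ry":0,"rz":-0.04,"jaw":-1}]}}

```text
time_s: 19.0
position: [0.4609, -0.0085, 0.0351]
tool_rot: [[-0.964, 0.267, 0.01], [0.267, 0.964, 0.001], [-0.01, 0.003, -1.0]]
ft_force: [-0.3, 1.3, -1.3]
grip_width: 0.0255
```

Call:
{"name": "apply_moves", "arguments": {"plan": [{"tx":0,"ty":0,"tz":-1,"rx":0,"ry":0,"rz":0,"jaw":-1},{"tx":0,"ty":0,"tz":-2,"rx":0,"ry":0,"rz":0,"jaw":-1},{"tx":0,"ty":0,"tz":-2,"rx":0,"ry":0,"rz":0,"jaw":-1}]}}

```text
time_s: 19.3
position: [0.4612, -0.0085, 0.0339]
tool_rot: [[-0.964, 0.267, 0.011], [0.267, 0.964, 0.0], [-0.011, 0.003, -1.0]]
ft_force: [-1.8, 0.2, 7.1]
grip_width: 0.0249
```

Contact with the mat: fz went from -1.3 to +7.1 N. I'll release and retreat.

Call:
{"name": "apply_moves", "arguments": {"plan": [{"tx":0,"ty":0,"tz":0,"rx":0,"ry":0,"rz":0,"jaw":-0.2},{"tx":0,"ty":0,"tz":0,"rx":0,"ry":0,"rz":0,"jaw":0},{"tx":0,"ty":0,"tz":0,"rx":0,"ry":0,"rz":0,"jaw":0.3},{"tx":0,"ty":0,"tz":0,"rx":0,"ry":0,"rz":0,"jaw":0.4},{"tx":0,"ty":0,"tz":10,"rx":0,"ry":0,"rz":0,"jaw":0.4},{"tx":0,"ty":0,"tz":35,"rx":0,"ry":0,"rz":0,"jaw":0.4},{"tx":0,"ty":0,"tz":75,"rx":0,"ry":0,"rz":0,"jaw":0.4},{"tx":-20,"ty":0,"tz":120,"rx":0,"ry":0,"rz":0,"jaw":0.4},{"tx":-60,"ty":0,"tz":160,"rx":0,"ry":0,"rz":0,"jaw":0.4},{"tx":-100,"ty":0,"tz":190,"rx":0,"ry":0,"rz":0,"jaw":0.4},{"tx":-120,"ty":0,"tz":190,"rx":0,"ry":0,"rz":0,"jaw":0.4},{"tx":-120,"ty":0,"tz":190,"rx":0,"ry":0,"rz":0,"jaw":0.4}]}}

```text
time_s: 20.5
position: [0.339, -0.0081, 0.2254]
tool_rot: [[-0.963, 0.268, 0.014], [0.268, 0.963, -0.001], [-0.014, 0.003, -1.0]]
ft_force: [-0.8, 0.0, 0.7]
grip_width: 0.0601
```

```bash
python3 - <<'E'
import pickle
from rig import env
from h import *
o=env.observe();print(o["position"],o["ft_force"])
D={n:env.get_image(n) for n in ["side","top"]}
pickle.dump(D,open("D14.pkl","wb"))
for n in D: cv2.imwrite(f"pics/{n}14.png",D[n]["image"][:,:,::-1])
crop(D["top"],"t14.png",130,110,500,290,2)
E
```

```text
[ 0.33900271 -0.00810813  0.22543681] [-0.81468278  0.01797072  0.71670371]
```

View pics/side14.png

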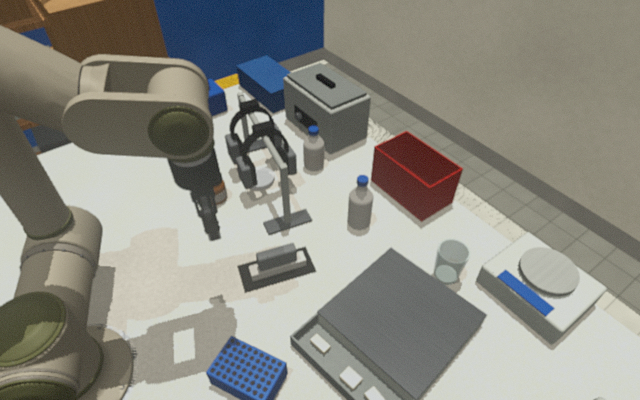

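View pics/t14.png

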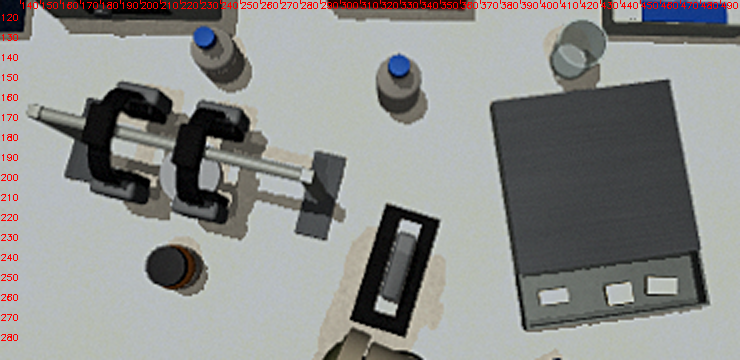

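All is in place: both pairs hang apart on the bar, the plate is empty, the three wax pieces lie flat in the trough at (403,258), (436,256) and (456,252), and the scraper stands centred on its mat. Handing in.

```bash
python3 - <<'E'
from rig import env
print(env.close_job())
E
```

```text
the job is handed in; nothing more can be done
None
```

The job is done and handed in at about 20.6 s of the 72 s allowed, with the gripper clear of everything.

- **Ear defenders:** I pinched them by the crown pad and hung them over the bar first, one cup on each side. They hang on the far half of the bar, clear of the other pair and of the post.
- **Wax:** I gripped the scraper and pushed all three offcuts into the trough in two strokes. The first stroke took one piece and the second took two. The gripper stayed above the wax throughout.
- **Scraper:** It stands back on its mat, centred.

**Last checks:** The final top and side pictures show both pairs hanging freely, the plate empty and the three pieces lying flat in the trough. They also show the scraper upright on its mat and the bystanders where they were.

**What disagreed:**
- The cameras differed by up to about 7 mm on positions (about 4 mm for the bar at the hanging spot), so I took values between them and used the wrist view for the final alignment of each grasp.
- Both grasps closed 2–3 mm higher than commanded, with about 7 N upward on the wrist. Setting the scraper down also read about 7 N, and I saw no higher force.
- One move call was refused by the interface before anything moved; I sent it again in a different form.

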